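# Load and comb the copper rods into their grooves, cover the tray

## Robot

A 6-joint arm with a two-finger parallel gripper is mounted at the origin on the work surface. World frame = base frame: x ahead of the robot, y to its left, z up, the work surface at z = 0. Lengths are in m, angles in degrees, forces in N, time in s.
With the tool pointing down it reaches from about 0.4 to 0.825 m from the base axis. Payload 7 kg.
Tool frame: the origin (TCP) lies on the centre line of the jaws, within the pads' length; the fingertips stand 19 mm ahead of it and the grasp point (between the pads) is the TCP (tip_extent is the distance from the TCP to the fingertips, in m); z points along the fingers, y is the line along which they close (so a half turn about z gives the same grasp; the last joint's range is limited). The gripper opens to 88 mm and grips with 3 to 60 N. Pads are 19 mm wide; open, the fingers measure 130 mm over their backs; the gripper's body (78 mm by 193 mm) begins 47 mm behind the grasp point.
Start: joints at [-52.764, 20.546, 0.682, 0, -70.136, -16.507], TCP at [0.239, -0.631, 0.246] pointing down, gripper open.
Joint ranges: [-176.03, 176.03], [-82.01, 121.73], [-58.28, 71.71], [-173.87, 95.51], [-174.79, -0.11], [-173.66, 173.66]. Speed limits (degrees/s): [136.94, 136.94, 172.46, 180, 180, 180].

## Interface

Orientations are given as [roll, pitch, yaw] about the fixed x, y, z axes, in that order (R = Rz(yaw) Ry(pitch) Rx(roll)).
In Python, from cell import state, grab_frame, camera_model, sign_off, tip_extent gives the robot as it stands.
- The arm moves only by the tool step_arm, never from a script. Its argument "targets" is a list of rows, each a list of 5 numbers: the shift along the tool's x, y, z scaled (see below), then the turn about the tool's z scaled (see below), then the opening, from 0 (shut) to 1 (fully open). A call has exactly 5 rows; each row shifts and turns the commanded pose from where the row before left it, along the tool's axes as they then stand; what a row does not reach is not made up. The controller multiplies each number of a shift by 200 mm and each number of a turn by pi/2 rad. A row lasts 1/8 s, in which the tool goes at most 62.5 mm and 10.7 degrees, less where a joint would pass 70% of its speed; a pose out of reach is approached as far as the arm can. A call with a number of a shift or a turn outside -1 to 1 is refused whole. A call with a gripper value outside its range is refused whole. The fingers move at their own pace and stop on an object; "force" is the grip in N (left out, the last holds). Time passes only in rows, so rows that do not move let the fingers close, or fill a call up. It gives the time, the measured TCP pose, the force, the opening and the grip force at its end, in the units of the state.
- state(): the state, without advancing time (a new reading comes with each control period).
- grab_frame(name): name is "side" or "top"; returns the picture (480x640x3 uint8, red, green, blue); there is no depth.
- camera_model(name): a dict with "camera_matrix" (3x3 intrinsics, pixels), "R" (3x3) and "t" (3): a world point X has camera coordinates R X + t. Camera axes: x right, y down, z forward; pixel columns grow to the right and rows downward; lengths in m; the calibration is good to about 2 mm. A picture is of the moment at which its call begins. camera_model takes no time and is no camera call.
- sign_off(): hands the job in; it is judged then, once.
The state is a dict: "time_s": time; "joint_pos": joint angles; "qvel": joint speeds; "joint_torque": joint torques, N m; "tcp_pos": TCP position; "ee_rot": TCP orientation; "contact_force": force on the tool from outside, world axes, zero at the start; "torque": the same for the moment, N m; "opening": finger opening in m; "finger_force": force on a finger pad.
Only numpy, scipy, OpenCV 4.12 (cv2) and the standard library are available. Lean on these libraries where they do the work, as an engineer would, in place of code of your own. Each camera call takes 0.05 s, during which the arm holds its last target. There are 200 camera calls.

## Task

Slide the guard door fully open, put the stray copper rods from the table into the tray, then take the rake from its dock and comb with it until every rod lies down home in a groove of its own (the rods that were in the tray from the start may be moved with the rake only, not the fingers), and stand the rake back upright in its dock. Put the dark cover plate on the tray so that its two holes drop over the studs and it lies flat on the walls over the settled rods, then slide the guard door fully shut. Leave the tape, the cup and the blue gauge case where they are.

Things in the scene. Friction and masses are not known exactly. Their poses are not given: they have to be found in the camera images.
- station: Fixed station: black grooved tray under a clear sliding window. Origin on the table top under the tray's centre. Clear side plates with rails stand at x = +-128 to 138 mm up to z = 80 mm, y = -75 to +225 mm; the ends in y are open. Inside, the tray is 181 mm (x) by 124 mm (y); its walls reach z = 42 mm. The grooves run along station y
- groove_mid (a point): centre of the tray at the height of the ridge tops (station z = 24 mm). Eight grooves along station y lie side by side along x at 23 mm pitch: seven ridges, 6 mm wide, at x = -69, -46, .. 69 mm from here; groove floors 14 mm below this point, walls 18 mm above it
- stud0 (a point): tip of the brass stud (10 mm diameter, tapered tip, 14 mm tall) on the tray's end wall at station x = -102.5 mm, y = 0; the wall top is 14 mm below the tip (station z = 42 mm)
- stud1 (a point): tip of the like stud at station x = +102.5 mm, y = 0
- door (a joint): guard door: clear panel 276 x 145 x 6 mm lying level on the rails (z = 80 to 86 mm), sliding along station +y; 0 m = shut (centred over the tray), 0.15 m = fully open against its stop; light friction of about 1 to 2 N, stays where it is left
- door_grip (a point): point in the red grip bar on the door: bar 70 mm (station x) by 20 mm (station y) by 32 mm tall, top 10 mm above this point, panel's top face 22 mm below this point. The bar stands in the middle of the panel
- rod1: copper rod, 14 mm diameter, 100 mm long, 50 g; origin at its centre, y along the rod. It lies askew on the tray's ridges at the start (fingers must not touch it). Home in a groove its centre is at station z = 17 mm, on top of the ridges at 31 mm. May be absent
- rod2: copper rod, 14 mm diameter, 100 mm long, 50 g; origin at its centre, y along the rod. It lies askew on the tray's ridges at the start (fingers must not touch it). Home in a groove its centre is at station z = 17 mm, on top of the ridges at 31 mm. May be absent
- rod3: copper rod, 14 mm diameter, 100 mm long, 50 g; origin at its centre, y along the rod. It lies askew on the tray's ridges at the start (fingers must not touch it). Home in a groove its centre is at station z = 17 mm, on top of the ridges at 31 mm. May be absent
- rod4: copper rod, 14 mm diameter, 100 mm long, 50 g; origin at its centre, y along the rod. It lies on the table near the rake's dock at the start, centre 7 mm up; it may roll. Home in a groove its centre is at station z = 17 mm, on top of the ridges at 31 mm. May be absent
- rod5: copper rod, 14 mm diameter, 100 mm long, 50 g; origin at its centre, y along the rod. It lies on the table near the rake's dock at the start, centre 7 mm up; it may roll. Home in a groove its centre is at station z = 17 mm, on top of the ridges at 31 mm. May be absent
- rake: rake, about 150 g, 120 mm tall, the same both ways round: origin at the centre of the tine tips, z up. Five white tines, 26 mm long, 18 mm thick (x), 10 mm wide at 23 mm pitch along rake y; aluminium head 104 mm (y) by 20 mm (x). Its head along the grooves and its tips 2 to 5 mm over the ridge tops, it clears rods that are home and pushes those that are not
- rake_grip (a point): point in the rake's upright blue handle, 85 mm above the tine tips (the rake balances at about 65 mm); the handle is 20 mm thick (rake x), 44 mm wide (rake y) and runs from 45 mm below this point to 35 mm above it
- dock: fixed grey open box, the rake's dock: outside 46 mm (dock x) by 132 mm (dock y) by 34 mm, walls and floor 6 mm; origin centre of the underside. The rake stands in it with its head along dock y, tine tips on the floor (rake origin 6 mm above dock origin)
- plate: dark cover plate 232 mm (x) by 134 mm (y) by 5 mm, 250 g, origin centre of the underside. Two 13 mm holes through it at x = +-102.5 mm, y = 0. Yellow grip bar on its middle, 70 mm (x) by 20 mm (y), from z = 5 to 35 mm. Home on the tray its underside lies on the walls, at station z = 42 mm; either way round fits
- tape: roll of yellow tape, 80 mm across, 24 mm tall, lying flat; not to be disturbed
- cup: white cup, 70 mm across, 80 mm tall; not to be disturbed
- gauge: blue case 30 x 120 x 12 mm lying flat; not to be disturbed
Mind the look-alikes: they are no part of the job. What is shaped like the rod5 but grey or white is not meant.

How it is judged:
By the outcome, as a careful person would: the job done as asked, in the order asked, and still so for the second after the job is handed in, with the robot touching nothing.
Of rod1, rod2, rod3 only 2 to 3 are there at a start; the rules pass over those that are not, and their reading is None.
Of rod4, rod5 only 1 to 2 are there at a start; the rules pass over those that are not, and their reading is None.
At some moment in a run one of plate may be knocked a few centimetres aside while the robot is not near it.
It also fails if it takes over 208 s, if anything falls off the work surface, if the arm or the gripper's body presses on something with over 40 N, if the wrist force passes 120 N, or if a joint passes its speed limit or range.

## Working session

There is one attempt and no reset: what is moved stays moved. The work goes in short steps, Python scripts to look and compute and a tool call to move; the robot and the scene stay as the last step left them, time stands still between calls to the robot, and variables do not carry over. Pictures are saved under pics/ and viewed, at most 14 in all, crops included, and the job is handed in when it is done.

Besides the shell and the picture viewer there is one more tool, called after "Call:" as name(argument=value, ...) on one line, values as JSON. step_arm: Moves the arm, as the interface text tells. Shifts and turns lie within -1 to 1; 1 stands for 200 mm of shift or pi/2 rad of turn. Its arguments: {"type":"object","properties":{"targets":{"type":"array","items":{"type":"array","items":{"type":"number","minimum":-1,"maximum":1}}},"force":{"type":"number"}},"required":["targets"]}

```bash
mkdir -p pics; ls; python3 - <<'E'
from cell import *
import cv2
for n in("top","side"):
    cv2.imwrite(f"pics/{n}0.png",cv2.cvtColor(grab_frame(n),cv2.COLOR_RGB2BGR))
    m=camera_model(n);print(n,m)
print(state())
E
```

```text
pics
top {'camera_matrix': array([[456.05166334,   0.        , 320.93048292],
       [  0.        , 456.05166334, 238.75432638],
       [  0.        ,   0.        ,   1.        ]]), 'R': array([[ 0.18835969, -0.98208227,  0.00592003],
       [-0.96170776, -0.18566724, -0.20160819],
       [ 0.19909498,  0.03228152, -0.97944836]]), 't': array([-0.12371465,  0.4726433 ,  1.08058253])}
side {'camera_matrix': array([[564.31571301,   0.        , 315.40455841],
       [  0.        , 564.31571301, 236.69836043],
       [  0.        ,   0.        ,   1.        ]]), 'R': array([[ 0.70351931, -0.71043187,  0.01863179],
       [-0.39715763, -0.41476395, -0.81867984],
       [ 0.58934404,  0.56855732, -0.57394789]]), 't': array([-0.36023404,  0.23345682,  0.96827277])}
{'time_s': 0.1, 'joint_pos': array([-5.27627366e+01,  2.05868944e+01,  6.38080253e-01, -1.65223283e-02,
       -7.01377675e+01, -1.65040624e+01]), 'qvel': array([-0.00705039, -0.12224975,  0.2314375 ,  0.03058032, -0.04105463,
        0.00520518]), 'joint_torque': array([-1.51843884e-03, -5.84162557e+01,  2.93753690e+01,  7.01556444e+00,
        1.01882775e-02, -4.59843875e-05]), 'tcp_pos': array([ 0.23874444, -0.63091232,  0.24471796]), 'ee_rot': array([ 1.79912573e+02, -9.70552452e-03, -1.59272417e+02]), 'contact_force': array([-1.20761436, -0.61014435,  0.52464651]), 'torque': array([-0.06829826, -0.02751888,  0.00607437]), 'finger_force': 0.0, 'opening': 0.08773783001110944}
```

View pics/top0.png

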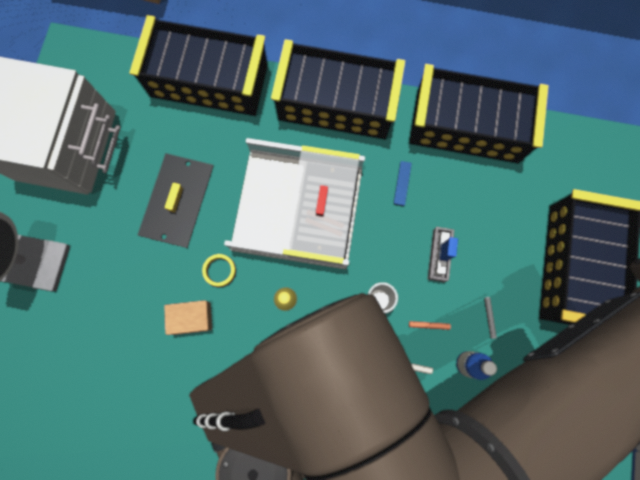

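View pics/side0.png

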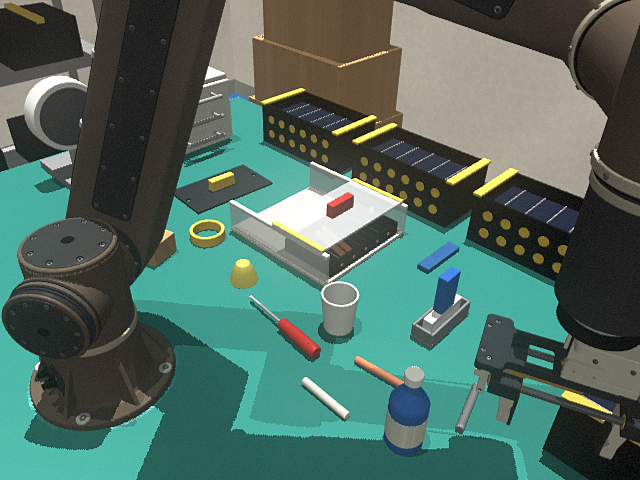

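```bash
cat > h.py <<'E'
import numpy as np, cv2
from cell import *
def cam(n):
    m=camera_model(n); return m["camera_matrix"],m["R"],m["t"]
def ray(n,uv,z):
    K,R,t=cam(n); d=R.T@np.linalg.solve(K,[uv[0],uv[1],1]); c=-R.T@t
    return (c+d*(z-c[2])/d[2])
def proj(n,X):
    K,R,t=cam(n); p=(np.atleast_2d(X)@R.T+t)@K.T; return p[:,:2]/p[:,2:]
def snap(n,f=None):
    im=grab_frame(n)
    if f: cv2.imwrite(f"pics/{f}.png",cv2.cvtColor(im,cv2.COLOR_RGB2BGR))
    return im
def crop(im,x0,y0,w,h,s): return cv2.resize(im[y0:y0+h,x0:x0+w],None,fx=s,fy=s,interpolation=cv2.INTER_CUBIC)
def blobs(im,name,lo,hi,minA=15):
    hsv=cv2.cvtColor(im,cv2.COLOR_RGB2HSV); m=cv2.inRange(hsv,np.array(lo),np.array(hi))
    n,l,s,c=cv2.connectedComponentsWithStats(m); out=[]
    for i in range(1,n):
        if s[i,4]>=minA:
            pts=np.argwhere(l==i)[:,::-1].astype(np.float32); r=cv2.minAreaRect(pts)
            out.append((s[i,4],c[i].round(1),r))
    return out
E
python3 - <<'E'
from h import *
for n in("top","side"):
    im=cv2.cvtColor(cv2.imread(f"pics/{n}0.png"),cv2.COLOR_BGR2RGB)
    for k,lo,hi in(("red",(0,180,120),(4,255,255)),("orange",(5,140,120),(14,255,255)),("yellow",(22,150,120),(32,255,255)),("blue",(100,140,90),(125,255,255))):
        for b in blobs(im,k,lo,hi):
            if b[0]<1500: print(n,k,b[0],b[1],np.round(b[2][1],1),round(b[2][2],1))
im=cv2.imread("pics/top0.png"); cv2.imwrite("pics/c1.png",crop(im,225,130,190,145,4.2))
a=crop(im,400,220,110,160,3.6); 
s=cv2.imread("pics/side0.png"); b=crop(s,340,240,140,160,2.8)
b=cv2.resize(b,(int(b.shape[1]*a.shape[0]/b.shape[0])*1,a.shape[0])) if 0 else b
H=max(a.shape[0],b.shape[0]); pad=lambda q:cv2.copyMakeBorder(q,0,H-q.shape[0],0,0,cv2.BORDER_CONSTANT)
cv2.imwrite("pics/c2.png",np.hstack([pad(a),pad(b)]))
E
```

```text
top yellow 123 [145.2  46.2] [ 3.8 58.5] 18.8
top yellow 136 [536.5 116.1] [ 4.3 59.2] 3.4
top yellow 177 [606.  202.5] [68.4  4.8] 11.8
top yellow 180 [571.1 315.8] [21.6  9.6] 12.1
top blue 489 [402.1 183.2] [11.2 43.7] 9.5
top blue 188 [452.  247.2] [20. 10.] 90.0
top blue 331 [476.6 364.8] [22.2 25.5] 9.5
side red 19 [289.9 323.6] [18.6  1.6] 38.7
side yellow 15 [31.5 18.3] [9.4 2.2] 36.9
side yellow 19 [41.1 20.2] [6. 6.] -0.0
side yellow 69 [283.1  96.9] [ 4.  45.9] 74.4
side yellow 76 [353.9 126.6] [ 4.6 46.8] 69.6
side yellow 76 [373.  135.3] [ 5.5 47.1] 70.8
side yellow 19 [291.9 128.3] [6. 4.] 90.0
side yellow 77 [467.4 174.2] [ 6.5 48.7] 66.2
side yellow 81 [493.8 185.8] [ 8.  48.7] 65.8
side yellow 24 [420.2 186.2] [6.9 6.9] 68.2
side yellow 41 [434.7 192.3] [8.6 6.2] 36.9
side yellow 26 [391.4 197.2] [24.   3.1] 16.9
side yellow 61 [487.1 215.8] [9. 8.] 90.0
side yellow 70 [505.1 223.7] [9. 8.] 90.0
side yellow 41 [483.5 232.4] [8.9 7.2] 26.6
side yellow 75 [523.6 232. ] [8. 9.] 90.0
side yellow 54 [501.  240.6] [9.2 7.1] 45.0
side yellow 82 [543.  240.7] [10.6  8.5] 45.0
side yellow 65 [518.9 249.1] [8. 8.] 90.0
side yellow 63 [562. 249.] [7.4 9.5] 21.8
side yellow 64 [537.7 258.1] [9. 9.] 90.0
side yellow 56 [556.3 266.7] [7.  8.9] 15.9
side yellow 164 [579.1 399.3] [40.8  8.5] 18.4
side yellow 23 [599.2 419.7] [11.4  2.8] 18.4
side blue 51 [236.9  95.9] [18.6  5.5] 6.3
side blue 448 [438.3 255.5] [11.5 42.8] 54.5
side blue 778 [445.8 289.8] [19.7 47.9] 11.9
side blue 1331 [408.9 405.4] [40. 40.] 90.0
side blue 182 [401.7 449.2] [34.7 11.7] 8.9
```

View pics/c1.png

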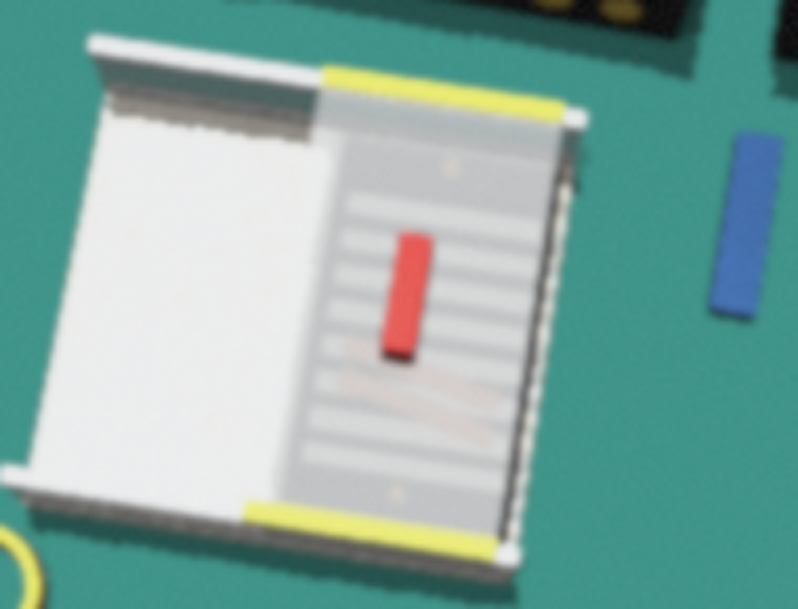

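View pics/c2.png

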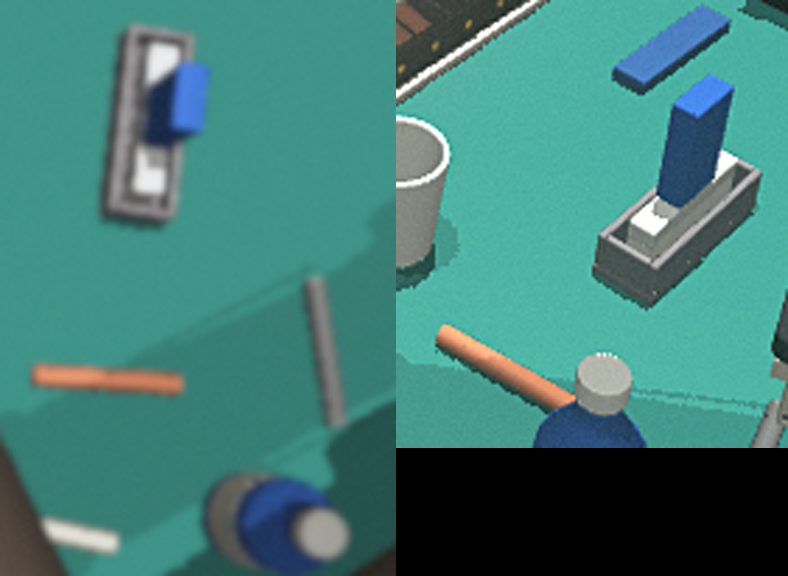

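```bash
cat >> h.py <<'E'
from scipy.optimize import least_squares
def fit(obs,p0=(0.6,0,0),z=0):
    # obs: list of (cam,u,v,[x,y,z] local); returns x,y,yaw(deg)
    def f(p):
        c,s=np.cos(p[2]),np.sin(p[2]); r=[]
        for n,u,v,X in obs:
            w=[p[0]+c*X[0]-s*X[1],p[1]+s*X[0]+c*X[1],z+X[2]]
            r+=list(proj(n,w)[0]-[u,v])
        return r
    r=least_squares(f,p0); e=np.array(r.fun).reshape(-1,2)
    return r.x[0],r.x[1],np.degrees(r.x[2]),e.round(1).tolist()
E
python3 - <<'E'
from h import *
o=lambda u,v:((u+.5)/4.2-.5+225,(v+.5)/4.2-.5+130)
P=[((89,43),(.133,.225,.08)),((587,118),(.133,-.075,.08)),((2,474),(-.133,.225,.08)),((519,556),(-.133,-.075,.08)),
((407,292),(0,0,.118)),((450,166),(.1025,0,.056)),((397,493),(-.1025,0,.056))]
print(fit([("top",*o(*a),b) for a,b in P]))
# dock & rake: crop 3.6x off 400,220
o=lambda u,v:((u+.5)/3.6-.5+400,(v+.5)/3.6-.5+220)
d=[("top",*o(*a),b) for a,b in [((126,26),(.023,.066,.034)),((193,35),(.023,-.066,.034)),((105,212),(-.023,.066,.034)),((176,219),(-.023,-.066,.034))]]
# outer corners: long side is image vertical -> dock y along world x
L=[(.023,.066),(-.023,.066),(.023,-.066),(-.023,-.066)]
px=[(125,26),(194,35),(105,213),(176,220)]
# dock y ~ world +x (image up), dock x ~ -world y => right... yaw -90: x->-y(right), y->+x(up)
L={0:(-.023,.066),1:(.023,.066),2:(-.023,-.066),3:(.023,-.066)}
print("dock",fit([("top",*o(*px[i]),(*L[i],.034)) for i in range(4)],(.5,-.35,-1.57)))
h=[(177,64),(211,66),(173,130),(205,134)]; 
M={0:(-.010,.022),1:(.010,.022),2:(-.010,-.022),3:(.010,-.022)}
print("rakehandle top",fit([("top",*o(*h[i]),(*M[i],.126)) for i in range(4)],(.5,-.35,-1.57)))
a=ray("top",o(36,376),.007);b=ray("top",o(182,384),.007);print("rod",a,b,np.hypot(*(a-b)[:2]),(a+b)/2)
for u,v in((402.1,183.2),):print("gauge",ray("top",(u,v),.012))
print("cup",ray("top",(383,296),.08),"tape",ray("top",(219,270),.024),"plate bar",ray("top",(173,196),.035))
print("bottle",ray("top",(470,368),0.0),"grey",ray("top",o(315,282),.007),ray("top",o(337,420),.007),"cone",ray("top",(286,298),.03))
E
```

```text
(np.float64(0.5679923752915972), np.float64(-0.027418969190370394), np.float64(1.7399681002702554), [[-0.6, 0.1], [-1.1, 0.4], [-1.1, -0.1], [-0.5, 0.1], [4.0, 0.5], [-0.3, -0.8], [-0.5, -0.4]])
dock (np.float64(0.5101442296680698), np.float64(-0.33385849638939175), np.float64(-87.67963682852015), [[0.4, -0.0], [-0.6, 0.1], [0.7, -0.5], [-0.5, 0.4]])
rakehandle top (np.float64(0.5103014479106152), np.float64(-0.3359611860543363), np.float64(-86.30496670528161), [[0.3, -0.3], [-0.5, 0.2], [0.1, 0.0], [-0.0, 0.0]])
rod [ 0.32571795 -0.28713161  0.007     ] [ 0.33930777 -0.38663761  0.007     ] 0.10042971214205004 [ 0.33251286 -0.33688461  0.007     ]
gauge [ 0.6816251  -0.21222349  0.012     ]
cup [ 0.37402075 -0.20206326  0.08      ] tape [0.36625503 0.20308033 0.024     ] plate bar [0.52806448 0.35966318 0.035     ]
bottle [ 0.24944823 -0.44948292  0.        ] grey [ 0.42606607 -0.46853828  0.007     ] [ 0.33530155 -0.49427582  0.007     ] cone [0.32946521 0.0245606  0.03      ]
```

```bash
cat >> h.py <<'E'
ST=None
def plan(wps,step=.05,g=1,start=None):
    """wps: (x,y,z,yaw[,opening]); prints rows by waypoint"""
    s=state(); p=np.array(s["tcp_pos"]); yaw=s["ee_rot"][2]
    if start is not None: p=np.array(start[:3]);yaw=start[3]
    rows=[]
    for w in wps:
        if len(w)>4:g=w[4]
        d=np.array(w[:3])-p; dy=(w[3]-yaw+180)%360-180
        n=max(1,int(np.ceil(max(np.linalg.norm(d)/step,abs(dy)/9.5))))
        for i in range(n):
            a=np.radians(yaw); v=d/n
            r=[v[0]*np.cos(a)+v[1]*np.sin(a), v[0]*np.sin(a)-v[1]*np.cos(a), -v[2]]
            rows.append([round(q/.2,3)+0 for q in r]+[round(-np.radians(dy/n)/(np.pi/2),3)+0,g]); yaw+=dy/n
        p=np.array(w[:3])
    for i in range(0,len(rows),5): print([*map(lambda r:[float(q) for q in r],rows[i:i+5])])
def sw(x,y,z=0,P=None):
    X,Y,A=P or STN; a=np.radians(A); return (X+x*np.cos(a)-y*np.sin(a),Y+x*np.sin(a)+y*np.cos(a),z)
E
python3 - <<'E'
from h import *
o=lambda u,v:((u+.5)/4.2-.5+225,(v+.5)/4.2-.5+130)
P=[((89,43),(.133,.225,.08)),((587,118),(.133,-.075,.08)),((2,474),(-.133,.225,.08)),((519,556),(-.133,-.075,.08)),
((450,166),(.1025,0,.056)),((397,493),(-.1025,0,.056))]
f=fit([("top",*o(*a),b) for a,b in P]);print(f)
b=ray("top",o(407,292),.118);print(b)
S=f[:3]
open("h.py","a").write(f"STN=({S[0]:.4f},{S[1]:.4f},{S[2]:.2f})\n")
a=np.radians(S[2]);print("door y",-np.sin(a)*(b[0]-S[0])+np.cos(a)*(b[1]-S[1]),"x",np.cos(a)*(b[0]-S[0])+np.sin(a)*(b[1]-S[1]))
plan([(b[0],b[1],.22,S[2]-180),(b[0],b[1],.110,S[2]-180)],.055)
E
```

```text
(np.float64(0.5680671519846561), np.float64(-0.029155644142962577), np.float64(1.7365878226481017), [[0.1, 0.2], [-0.4, 0.5], [-0.4, 0.0], [0.2, 0.3], [0.4, -0.7], [0.2, -0.3]])
[ 0.56747862 -0.0178475   0.118     ]
door y 0.011320788284129777 x -0.0002455732243285029
[[-0.202, 0.176, 0.01, 0.016, 1.0], [-0.197, 0.181, 0.01, 0.016, 1.0], [-0.192, 0.186, 0.01, 0.016, 1.0], [-0.188, 0.191, 0.01, 0.016, 1.0], [-0.183, 0.195, 0.01, 0.016, 1.0]]
[[-0.178, 0.2, 0.01, 0.016, 1.0], [-0.173, 0.204, 0.01, 0.016, 1.0], [-0.167, 0.209, 0.01, 0.016, 1.0], [-0.162, 0.213, 0.01, 0.016, 1.0], [-0.156, 0.217, 0.01, 0.016, 1.0]]
[[-0.151, 0.221, 0.01, 0.016, 1.0], [-0.145, 0.225, 0.01, 0.016, 1.0], [-0.139, 0.228, 0.01, 0.016, 1.0], [0.0, 0.0, 0.275, 0.0, 1.0], [0.0, 0.0, 0.275, 0.0, 1.0]]
```

Call:
step_arm(targets=[[-0.202, 0.176, 0.01, 0.016, 1.0], [-0.197, 0.181, 0.01, 0.016, 1.0], [-0.192, 0.186, 0.01, 0.016, 1.0], [-0.188, 0.191, 0.01, 0.016, 1.0], [-0.183, 0.195, 0.01, 0.016, 1.0]])

```text
time_s: 0.72
tcp_pos: [0.3655, -0.3936, 0.2353]
ee_rot: [180.0, -0.0, -166.5]
contact_force: [1.1, 0.3, 0.4]
opening: 0.0874
finger_force: 0.0
```

Call:
step_arm(targets=[[-0.178, 0.2, 0.01, 0.016, 1.0], [-0.173, 0.204, 0.01, 0.016, 1.0], [-0.167, 0.209, 0.01, 0.016, 1.0], [-0.162, 0.213, 0.01, 0.016, 1.0], [-0.156, 0.217, 0.01, 0.016, 1.0]])

```text
time_s: 1.35
tcp_pos: [0.4914, -0.1575, 0.2254]
ee_rot: [180.0, -0.0, -173.7]
contact_force: [0.9, 0.0, 0.2]
opening: 0.0879
finger_force: 0.0
```

Call:
step_arm(targets=[[-0.151, 0.221, 0.01, 0.016, 1.0], [-0.145, 0.225, 0.01, 0.016, 1.0], [-0.139, 0.228, 0.01, 0.016, 1.0], [0.0, 0.0, 0.0, 0.0, 1.0], [0.0, 0.0, 0.0, 0.0, 1.0]])

```text
time_s: 1.98
tcp_pos: [0.5658, -0.0174, 0.219]
ee_rot: [-180.0, -0.1, -177.9]
contact_force: [-0.2, -0.7, 0.2]
opening: 0.0876
finger_force: 0.0
```

```bash
python3 - <<'E'
from h import *
import numpy as np
s=state();print(s["time_s"],s["tcp_pos"],s["ee_rot"],s["joint_pos"].round(1))
t=snap("top","top1");sd=snap("side","side1")
o=lambda q:cv2.cvtColor(q,cv2.COLOR_RGB2BGR)
cv2.imwrite("pics/c3.png",np.vstack([crop(o(t),130,140,400,240,2)[:,:800],crop(o(sd),200,220,400,150,2)])[:,:800][:600] if 0 else np.hstack([crop(o(t),390,250,150,170,3)[:500,:400],crop(o(sd),260,300,200,160,2.0)[:, :400] if 0 else cv2.resize(crop(o(sd),260,290,200,170,2),(400,510))[:500]]))
plan([(.5675,-.0178,.22,-178.26),(.5675,-.0178,.110,-178.26)],.055)
E
```

```text
1.975 [ 0.56577639 -0.01740167  0.21901076] [-1.79986701e+02 -7.44977090e-02 -1.77944227e+02] [  18.    11.5  -15.5   -0.   -63.1 -106. ]
[[-0.009, 0.002, -0.003, 0.003, 1.0], [0.0, 0.0, 0.275, 0.0, 1.0], [0.0, 0.0, 0.275, 0.0, 1.0]]
```

View pics/c3.png

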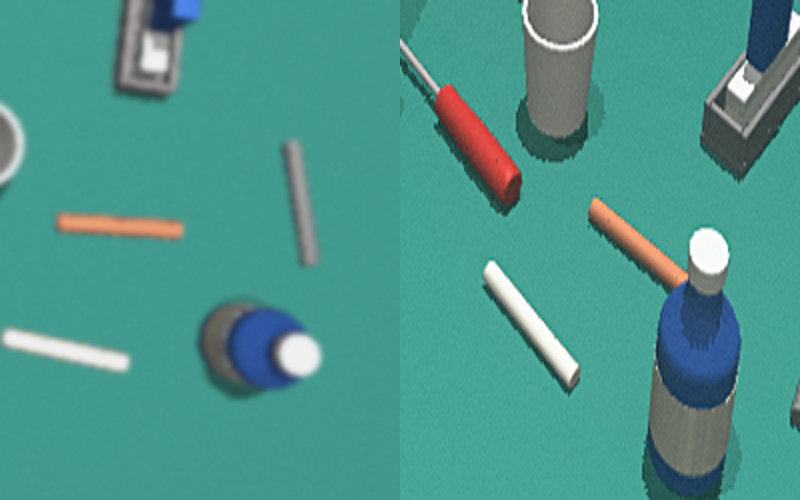

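Call:
step_arm(targets=[[-0.009, 0.002, 0.2, 0.003, 1.0], [0.0, 0.0, 0.2, 0.0, 1.0], [0.0, 0.0, 0.145, 0.0, 1.0], [0.0, 0.0, 0.0, 0.0, 0], [0.0, 0.0, 0.0, 0.0, 0]], force=20)

```text
time_s: 2.7
tcp_pos: [0.5687, -0.0175, 0.1119]
ee_rot: [180.0, 0.1, -178.3]
contact_force: [0.4, 0.9, -0.2]
opening: 0.0732
finger_force: 0.0
```

Call:
step_arm(targets=[[0, 0, 0, 0, 0], [0, 0, 0, 0, 0], [0, 0, 0, 0, 0], [0, 0, 0, 0, 0], [0, 0, 0, 0, 0]])

```text
time_s: 3.32
tcp_pos: [0.568, -0.017, 0.1106]
ee_rot: [180.0, -0.0, -178.3]
contact_force: [0.2, -0.0, -0.2]
opening: 0.0228
finger_force: 0.0
```

Call:
step_arm(targets=[[0, 0, 0, 0, 0], [0, 0, 0, 0, 0], [0, 0.08, 0, 0, 0], [0, 0.12, 0, 0, 0], [0, 0.12, 0, 0, 0]])

```text
time_s: 3.95
tcp_pos: [0.5662, 0.0478, 0.1106]
ee_rot: [-180.0, 0.0, -178.3]
contact_force: [2.8, -1.7, -1.7]
opening: 0.0198
finger_force: 20.0
```

Call:
step_arm(targets=[[0, 0.12, 0, 0, 0], [0, 0.12, 0, 0, 0], [0, 0.07, 0, 0, 0], [0, 0.03, 0, 0, 0], [0, 0.02, 0, 0, 0]])

```text
time_s: 4.58
tcp_pos: [0.5642, 0.1191, 0.1106]
ee_rot: [180.0, 0.0, -178.3]
contact_force: [3.3, -0.8, -3.0]
opening: 0.0201
finger_force: 20.0
```

Call:
step_arm(targets=[[0, 0.015, 0, 0, 0], [0, 0.015, 0, 0, 0], [0, 0.01, 0, 0, 0], [0, 0, 0, 0, 0], [0, 0, 0, 0, 0]])

```text
time_s: 5.2
tcp_pos: [0.564, 0.1223, 0.1105]
ee_rot: [-179.7, -0.1, -178.3]
contact_force: [11.9, -22.0, -4.7]
opening: 0.0198
finger_force: 20.0
```

Call:
step_arm(targets=[[0, -0.02, 0, 0, 0], [0, 0, 0, 0, 0.6], [0, 0, 0, 0, 0.6], [0, 0, 0, 0, 0.6], [0, 0, 0, 0, 0.6]])

```text
time_s: 5.82
tcp_pos: [0.5636, 0.1232, 0.1106]
ee_rot: [180.0, -0.0, -178.2]
contact_force: [-0.3, 0.5, 0.7]
opening: 0.0509
finger_force: 0.0
```

Call:
step_arm(targets=[[0, 0, -0.15, 0, 1], [0, 0, -0.25, 0, 1], [0, 0, -0.25, 0, 1], [-0.25, 0, 0, 0, 1], [0, -0.2, 0, 0, 1]])

```text
time_s: 6.45
tcp_pos: [0.6172, 0.086, 0.2401]
ee_rot: [180.0, 0.0, -178.1]
contact_force: [-0.4, -1.2, -0.9]
opening: 0.0873
finger_force: 0.0
```

```bash
sed -i 's/^STN=.*/STN=(0.568,-0.0283,1.74)/' h.py; python3 - <<'E'
from h import *
s=state();print(s["time_s"],s["tcp_pos"])
t=snap("top","top2");sd=snap("side","side2")
o=lambda q:cv2.cvtColor(q,cv2.COLOR_RGB2BGR)
cv2.imwrite("pics/c4.png",np.hstack([crop(o(t),130,140,130,150,3),crop(o(t),260,140,110,150,3.6)[:450],]) if 0 else np.hstack([crop(o(t),280,150,100,130,4),crop(o(sd),270,200,160,208,2.5)]))
# plate by dark segmentation in top
E
```

```text
6.45 [0.61719791 0.08598952 0.24007831]
```

View pics/c4.png

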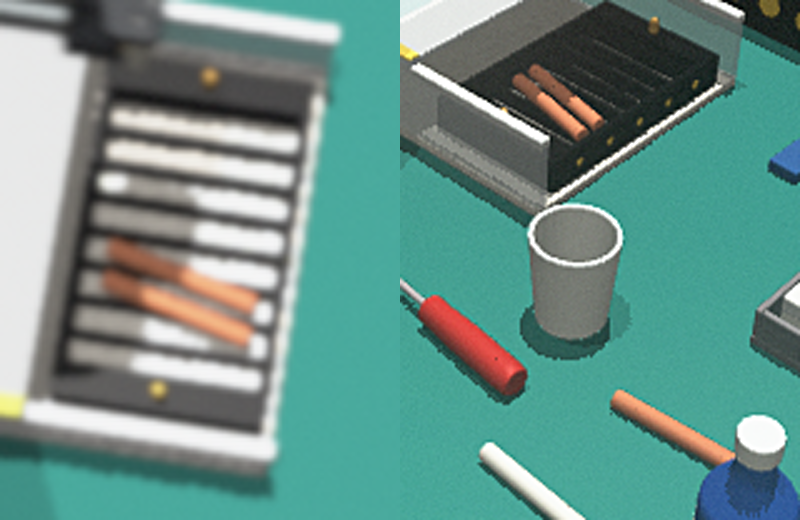

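```bash
cat >> h.py <<'E'
def ws(w):
    a=np.radians(STN[2]); d=np.array(w[:2])-STN[:2]; return np.array([d[0]*np.cos(a)+d[1]*np.sin(a),-d[0]*np.sin(a)+d[1]*np.cos(a)])
E
python3 - <<'E'
from h import *
o=lambda u,v:((u+.5)/4-.5+280,(v+.5)/4-.5+150)
for z in(.031,):
  for e in((108,243),(258,303),(105,278),(250,338)): print((ws(ray("top",o(*e),z))*1000).round(1))
for st in((210,77),(157,390)): print("stud",(ws(ray("top",o(*st),.056))*1000).round(1))
# rod4
t=cv2.cvtColor(cv2.imread("pics/top1.png"),cv2.COLOR_BGR2RGB)
for b in blobs(t,"o",(5,110,120),(14,255,255),60):
    print(b[0],b[1],b[2]); c=b[1]; print(ray("top",c,.009))
    bx=cv2.boxPoints(b[2]); q=[ray("top",x,.007)[:2] for x in bx]; print(np.round(q,4))
plan([(.40,-.25,.2,-120),(.3325,-.3369,.12,-82.2),(.3325,-.3369,.022,-82.2)],.055,.55)
E
```

```text
[-9.9 46.7]
[-33.5 -53.4]
[-32.9  44.8]
[-56.7 -51.8]
stud [101.3  -1. ]
stud [-103.6    0. ]
176 [429.3 324.9] ((429.4688720703125, 324.998046875), (39.235939025878906, 4.428858757019043), 3.5763344764709473)
[ 0.3328139  -0.33482833  0.009     ]
[[ 0.3212 -0.2881]
 [ 0.332  -0.2872]
 [ 0.3444 -0.3834]
 [ 0.3336 -0.3842]]
[[0.14, -0.204, 0.025, -0.081, 0.55], [0.165, -0.184, 0.025, -0.081, 0.55], [0.187, -0.162, 0.025, -0.081, 0.55], [0.206, -0.137, 0.025, -0.081, 0.55], [0.222, -0.11, 0.025, -0.081, 0.55]]
[[0.234, -0.08, 0.025, -0.081, 0.55], [0.242, -0.05, 0.025, -0.081, 0.55], [0.247, -0.019, 0.025, -0.081, 0.55], [0.136, 0.019, 0.1, -0.105, 0.55], [0.131, 0.041, 0.1, -0.105, 0.55]]
[[0.123, 0.062, 0.1, -0.105, 0.55], [0.111, 0.081, 0.1, -0.105, 0.55], [0.0, 0.0, 0.245, 0.0, 0.55], [0.0, 0.0, 0.245, 0.0, 0.55]]
```

Call:
step_arm(targets=[[0.14, -0.204, 0.025, -0.081, 0.55], [0.165, -0.184, 0.025, -0.081, 0.55], [0.187, -0.162, 0.025, -0.081, 0.55], [0.206, -0.137, 0.025, -0.081, 0.55], [0.222, -0.11, 0.025, -0.081, 0.55]])

```text
time_s: 7.18
tcp_pos: [0.48, -0.1244, 0.2156]
ee_rot: [-180.0, 0.0, -141.5]
contact_force: [0.2, -0.5, 0.7]
opening: 0.0494
finger_force: 0.0
```

Call:
step_arm(targets=[[0.234, -0.08, 0.025, -0.081, 0.55], [0.242, -0.05, 0.025, -0.081, 0.55], [0.247, -0.019, 0.025, -0.081, 0.55], [0.136, 0.019, 0.1, -0.105, 0.55], [0.131, 0.041, 0.1, -0.105, 0.55]])

```text
time_s: 7.8
tcp_pos: [0.3661, -0.2922, 0.1604]
ee_rot: [-179.9, 0.0, -100.7]
contact_force: [-0.2, -1.2, 0.5]
opening: 0.0485
finger_force: 0.0
```

Call:
step_arm(targets=[[0.123, 0.062, 0.1, -0.105, 0.55], [0.111, 0.081, 0.1, -0.105, 0.55], [0.0, 0.0, 0, 0.0, 0.55], [0.0, 0.0, 0, 0.0, 0.55], [0.0, 0.0, 0, 0.0, 0.55]])

```text
time_s: 8.43
tcp_pos: [0.3339, -0.3349, 0.1212]
ee_rot: [-179.9, -0.0, -82.2]
contact_force: [-0.5, -0.2, 0.6]
opening: 0.0483
finger_force: 0.0
```

```bash
python3 - <<'E'
from h import *
s=state();print(s["time_s"],s["tcp_pos"],s["ee_rot"],s["joint_pos"].round(1))
plan([(.3328,-.3358,.12,-82.5),(.3328,-.3358,.022,-82.5)],.055,.55)
E
```

```text
8.425 [ 0.33393934 -0.33486558  0.121244  ] [-1.79931569e+02 -4.30481266e-02 -8.21546939e+01] [-21.1   8.6 -33.9   0.  -47.4  29. ]
[[0.004, 0.006, 0.006, 0.004, 0.55], [0.0, 0.0, 0.245, 0.0, 0.55], [0.0, 0.0, 0.245, 0.0, 0.55]]
```

Call:
step_arm(targets=[[0.004, 0.006, 0.2, 0, 0.55], [0.0, 0.0, 0.2, 0.0, 0.55], [0.0, 0.0, 0.096, 0.0, 0.55], [0, 0, 0, 0, 0.1], [0, 0, 0, 0, 0]], force=15)

```text
time_s: 9.05
tcp_pos: [0.3328, -0.3359, 0.0218]
ee_rot: [-180.0, -0.0, -82.1]
contact_force: [0.2, 0.7, 0.8]
opening: 0.0334
finger_force: 0.0
```

Call:
step_arm(targets=[[0, 0, 0, 0, 0], [0, 0, 0, 0, 0], [0, 0, 0, 0, 0], [0, 0, 0, 0, 0], [0, 0, 0, 0, 0]])

```text
time_s: 9.68
tcp_pos: [0.3323, -0.3362, 0.0217]
ee_rot: [-180.0, -0.0, -82.1]
contact_force: [0.1, 2.1, 6.1]
opening: 0.0133
finger_force: 15.0
```

```bash
python3 - <<'E'
from h import *
s=state();print(s["time_s"],s["tcp_pos"],s["ee_rot"],s["opening"],s["finger_force"])
x,y,_=sw(.0345,0); print(x,y)
plan([(.3328,-.3358,.15,-82.5),(.46,-.2,.2,-88.26),(x,y,.2,-88.26),(x,y,.1,-88.26)],.055,0)
E
```

```text
9.675 [ 0.33230573 -0.33615898  0.02172301] [-1.79962126e+02 -2.20662000e-02 -8.21361271e+01] 0.013327220304803718 14.994653463363647
0.6024840922428191 -0.027252439887767294
[[0.0, -0.001, -0.214, 0.001, 0.0], [0.0, -0.001, -0.214, 0.001, 0.0], [0.0, -0.001, -0.214, 0.001, 0.0], [-0.148, -0.18, -0.063, 0.016, 0.0], [-0.152, -0.176, -0.063, 0.016, 0.0]]
[[-0.156, -0.172, -0.063, 0.016, 0.0], [-0.161, -0.168, -0.063, 0.016, 0.0], [-0.168, -0.148, 0.0, 0.0, 0.0], [-0.168, -0.148, 0.0, 0.0, 0.0], [-0.168, -0.148, 0.0, 0.0, 0.0]]
[[-0.168, -0.148, 0.0, 0.0, 0.0], [-0.168, -0.148, 0.0, 0.0, 0.0], [0.0, 0.0, 0.25, 0.0, 0.0], [0.0, 0.0, 0.25, 0.0, 0.0]]
```

Call:
step_arm(targets=[[0.0, -0.001, -0.214, 0.001, 0.0], [0.0, -0.001, -0.214, 0.001, 0.0], [0.0, -0.001, -0.214, 0.001, 0.0], [-0.148, -0.18, -0.063, 0.016, 0.0], [-0.152, -0.176, -0.063, 0.016, 0.0]])

```text
time_s: 10.3
tcp_pos: [0.3963, -0.2673, 0.1758]
ee_rot: [-179.9, -0.0, -85.5]
contact_force: [0.4, -0.7, -1.1]
opening: 0.0132
finger_force: 15.0
```

Call:
step_arm(targets=[[-0.156, -0.172, -0.063, 0.016, 0.0], [-0.161, -0.168, -0.063, 0.016, 0.0], [-0.168, -0.148, 0.0, 0.0, 0.0], [-0.168, -0.148, 0.0, 0.0, 0.0], [-0.168, -0.148, 0.0, 0.0, 0.0]])

```text
time_s: 10.92
tcp_pos: [0.5455, -0.0951, 0.1999]
ee_rot: [180.0, -0.0, -88.2]
contact_force: [0.4, -0.7, -0.1]
opening: 0.013
finger_force: 15.0
```

Call:
step_arm(targets=[[-0.168, -0.148, 0.0, 0.0, 0.0], [-0.168, -0.148, 0.0, 0.0, 0.0], [0.0, 0.0, 0.25, 0.0, 0.0], [0.0, 0.0, 0.25, 0.0, 0.0], [0, 0, 0, 0, 0]])

```text
time_s: 11.55
tcp_pos: [0.5989, -0.0279, 0.0962]
ee_rot: [179.5, -0.1, -88.2]
contact_force: [-0.3, -0.4, 0.5]
opening: 0.0132
finger_force: 15.0
```

```bash
python3 - <<'E'
from h import *
s=state();print(s["time_s"],s["tcp_pos"],s["ee_rot"],s["opening"],s["finger_force"],(ws(s["tcp_pos"])*1000).round(1))
x,y,_=sw(.0345,0)
sd=snap("side"); t=snap("top")
o=lambda q:cv2.cvtColor(q,cv2.COLOR_RGB2BGR)
cv2.imwrite("pics/c5.png",np.hstack([crop(o(t),260,130,130,130,3),crop(o(sd),250,130,180,175,2.25)[:390]]))
plan([(x,y,.1,-88.26),(x,y,.047,-88.26)],.055,0)
E
```

```text
11.55 [ 0.59887626 -0.02791832  0.09621396] [ 1.79498419e+02 -8.40450458e-02 -8.82079210e+01] 0.01322682285625458 14.993944466114044 [30.9 -0.6]
[[-0.001, 0.0, 0.005, 0.001, 0.0], [0.0, 0.0, 0.265, 0.0, 0.0]]
```

View pics/c5.png

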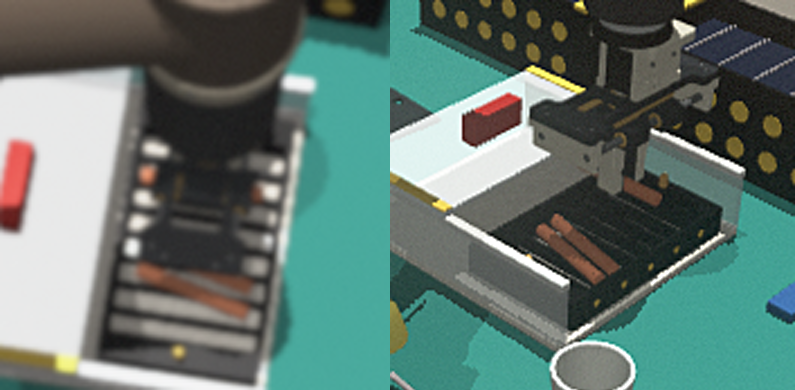

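Call:
step_arm(targets=[[0, 0.0, 0.1, 0, 0.0], [0.0, 0.0, 0.1, 0.0, 0.0], [0, 0, 0.068, 0, 0], [0, 0, 0, 0, 0], [0, 0, 0, 0, 0]])

```text
time_s: 12.28
tcp_pos: [0.6029, -0.0272, 0.0478]
ee_rot: [-179.9, 0.0, -88.2]
contact_force: [0.3, 0.7, -0.4]
opening: 0.0134
finger_force: 15.0
```

```bash
python3 - <<'E'
from h import *
s=state();print(s["time_s"],s["tcp_pos"],s["ee_rot"],s["contact_force"],(ws(s["tcp_pos"])*1000).round(1))
E
```

```text
12.275 [ 0.60293475 -0.02718116  0.04782639] [-1.79899014e+02  9.01439673e-03 -8.81572654e+01] [ 0.33776132  0.73556884 -0.41274457] [35.   0.1]
```

Call:
step_arm(targets=[[0, 0, 0, 0, 0.3], [0, 0, 0, 0, 0.3], [0, 0, 0, 0, 0.3], [0, 0, 0, 0, 0.3], [0, 0, -0.15, 0, 0.3]])

```text
time_s: 12.9
tcp_pos: [0.6003, -0.0276, 0.0747]
ee_rot: [179.7, -0.0, -88.2]
contact_force: [0.2, 0.0, 0.3]
opening: 0.0264
finger_force: 0.0
```

Call:
step_arm(targets=[[0, 0, -0.25, 0, 0.3], [0, 0, -0.25, 0, 0.4], [0, 0, -0.25, 0, 0.6], [0, 0, 0, 0, 0.8], [0, 0, 0, 0, 0.8]])

```text
time_s: 13.52
tcp_pos: [0.6017, -0.0272, 0.2263]
ee_rot: [180.0, 0.0, -88.2]
contact_force: [-0.1, 0.6, -0.6]
opening: 0.0594
finger_force: 0.0
```

```bash
python3 - <<'E'
from h import *
plan([(.5102,-.3352,.21,-177.2),(.5102,-.3352,.092,-177.2)],.055,.6)
E
```

```text
[[0.152, 0.051, 0.008, 0.099, 0.6], [0.158, 0.026, 0.008, 0.099, 0.6], [0.161, 0.002, 0.008, 0.099, 0.6], [0.159, -0.023, 0.008, 0.099, 0.6], [0.153, -0.048, 0.008, 0.099, 0.6]]
[[0.144, -0.071, 0.008, 0.099, 0.6], [0.132, -0.092, 0.008, 0.099, 0.6], [0.116, -0.111, 0.008, 0.099, 0.6], [0.097, -0.128, 0.008, 0.099, 0.6], [0.076, -0.142, 0.008, 0.099, 0.6]]
[[0.0, 0.0, 0.197, 0.0, 0.6], [0.0, 0.0, 0.197, 0.0, 0.6], [0.0, 0.0, 0.197, 0.0, 0.6]]
```

Call:
step_arm(targets=[[0.152, 0.051, 0.008, 0.099, 0.6], [0.158, 0.026, 0.008, 0.099, 0.6], [0.161, 0.002, 0.008, 0.099, 0.6], [0.159, -0.023, 0.008, 0.099, 0.6], [0.153, -0.048, 0.008, 0.099, 0.6]])

```text
time_s: 14.15
tcp_pos: [0.5551, -0.1819, 0.2167]
ee_rot: [179.9, -0.1, -133.0]
contact_force: [0.5, -0.3, 0.4]
opening: 0.0531
finger_force: 0.0
```

Call:
step_arm(targets=[[0.144, -0.071, 0.008, 0.099, 0.6], [0.132, -0.092, 0.008, 0.099, 0.6], [0.116, -0.111, 0.008, 0.099, 0.6], [0.097, -0.128, 0.008, 0.099, 0.6], [0.076, -0.142, 0.008, 0.099, 0.6]])

```text
time_s: 14.78
tcp_pos: [0.5092, -0.3358, 0.2086]
ee_rot: [179.9, -0.2, -177.6]
contact_force: [0.0, -0.5, 0.4]
opening: 0.053
finger_force: 0.0
```

Call:
step_arm(targets=[[0, 0, 0, 0, 0.6], [0, 0, 0, 0, 0.6], [0, 0, 0, 0, 0.6], [0, 0, 0, 0, 0.6], [0, 0, 0, 0, 0.6]])

```text
time_s: 15.4
tcp_pos: [0.5105, -0.3347, 0.2107]
ee_rot: [-180.0, 0.0, -177.2]
contact_force: [0.1, -0.2, -0.2]
opening: 0.0528
finger_force: 0.0
```

```bash
python3 - <<'E'
from h import *
s=state();print(s["time_s"],s["tcp_pos"],s["ee_rot"],s["opening"])
plan([(.5102,-.3352,.092,-177.2)],.055,.6)
sd=snap("side"); t=snap("top","top3")
o=lambda q:cv2.cvtColor(q,cv2.COLOR_RGB2BGR)
cv2.imwrite("pics/c6.png",np.hstack([crop(o(t),280,150,100,130,3.6),crop(o(sd),270,170,210,234,2)]))
E
```

```text
15.4 [ 0.51048931 -0.33465978  0.21068305] [-1.79997047e+02  1.22938915e-02 -1.77215102e+02] 0.05283409908216494
[[0.001, -0.001, 0.198, 0.0, 0.6], [0.001, -0.001, 0.198, 0.0, 0.6], [0.001, -0.001, 0.198, 0.0, 0.6]]
```

View pics/c6.png

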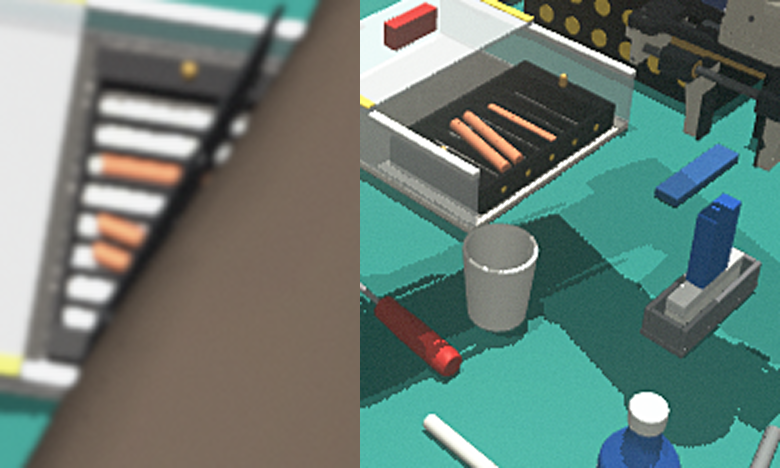

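Call:
step_arm(targets=[[0.001, -0.001, 0.198, 0.0, 0.6], [0.001, -0.001, 0.198, 0.0, 0.6], [0.001, -0.001, 0.198, 0.0, 0.6], [0, 0, 0, 0, 0], [0, 0, 0, 0, 0]], force=40)

```text
time_s: 16.12
tcp_pos: [0.5106, -0.3361, 0.0932]
ee_rot: [-179.9, 0.1, -177.2]
contact_force: [-0.0, -0.3, -0.3]
opening: 0.0381
finger_force: 0.0
```

Call:
step_arm(targets=[[0, 0, 0, 0, 0], [0, 0, 0, 0, 0], [0, 0, 0, 0, 0], [0, 0, 0, 0, 0], [0, 0, 0, 0, 0]])

```text
time_s: 16.75
tcp_pos: [0.5106, -0.336, 0.0933]
ee_rot: [-179.9, 0.1, -177.2]
contact_force: [-0.3, 1.2, 6.6]
opening: 0.02
finger_force: 40.0
```

```bash
python3 - <<'E'
from h import *
s=state();print(s["time_s"],s["tcp_pos"],s["ee_rot"],s["opening"],s["finger_force"],s["contact_force"])
p=s["tcp_pos"]
x,y,_=sw(.015,0)
plan([(p[0],p[1],.2,-177.2),(x,y,.22,-88.26),(x,y,.17,-88.26)],.055,0)
E
```

```text
16.75 [ 0.51057099 -0.33598919  0.09331972] [-1.79937473e+02  1.19783005e-01 -1.77237803e+02] 0.0199998855469262 39.974475502967834 [-0.27283788  1.21820907  6.64994134]
[[0.0, 0.0, -0.267, 0.0, 0.0], [0.0, 0.0, -0.267, 0.0, 0.0], [-0.044, 0.152, -0.01, -0.099, 0.0], [-0.067, 0.144, -0.01, -0.099, 0.0], [-0.088, 0.131, -0.01, -0.099, 0.0]]
[[-0.107, 0.116, -0.01, -0.099, 0.0], [-0.124, 0.098, -0.01, -0.099, 0.0], [-0.138, 0.078, -0.01, -0.099, 0.0], [-0.148, 0.056, -0.01, -0.099, 0.0], [-0.155, 0.032, -0.01, -0.099, 0.0]]
[[-0.158, 0.008, -0.01, -0.099, 0.0], [-0.157, -0.017, -0.01, -0.099, 0.0], [0.0, 0.0, 0.25, 0.0, 0.0]]
```

Call:
step_arm(targets=[[0.0, 0.0, -0.267, 0.0, 0.0], [0.0, 0.0, -0.267, 0.0, 0.0], [-0.044, 0.152, -0.01, -0.099, 0.0], [-0.067, 0.144, -0.01, -0.099, 0.0], [-0.088, 0.131, -0.01, -0.099, 0.0]])

```text
time_s: 17.38
tcp_pos: [0.5314, -0.2424, 0.2049]
ee_rot: [180.0, 0.0, -150.3]
contact_force: [-0.1, -0.0, -2.4]
opening: 0.0201
finger_force: 40.0
```

Call:
step_arm(targets=[[-0.107, 0.116, -0.01, -0.099, 0.0], [-0.124, 0.098, -0.01, -0.099, 0.0], [-0.138, 0.078, -0.01, -0.099, 0.0], [-0.148, 0.056, -0.01, -0.099, 0.0], [-0.155, 0.032, -0.01, -0.099, 0.0]])

```text
time_s: 18.0
tcp_pos: [0.5676, -0.0883, 0.2148]
ee_rot: [180.0, 0.0, -105.7]
contact_force: [0.5, -0.1, -0.9]
opening: 0.0199
finger_force: 40.0
```

Call:
step_arm(targets=[[-0.158, 0.008, -0.01, -0.099, 0.0], [-0.157, -0.017, -0.01, -0.099, 0.0], [0.0, 0.0, 0, 0.0, 0.0], [0, 0, 0, 0, 0], [0, 0, 0, 0, 0]])

```text
time_s: 18.62
tcp_pos: [0.5819, -0.0285, 0.2185]
ee_rot: [180.0, 0.0, -88.3]
contact_force: [-0.2, 0.7, -0.5]
opening: 0.0198
finger_force: 40.0
```

```bash
python3 - <<'E'
from h import *
s=state();print(s["time_s"],s["tcp_pos"],s["ee_rot"],s["opening"],s["contact_force"],ws(s["tcp_pos"]))
x,y,_=sw(.016,0)
plan([(x,y,.16,-88.26),(x,y,.115,-88.26)],.03,0)
E
```

```text
18.625 [ 0.58187283 -0.02849506  0.2184969 ] [ 1.79983762e+02  9.44175721e-05 -8.82724066e+01] 0.01983390231862243 [-0.23792319  0.66860375 -0.52736022] [ 0.01386051 -0.0006162 ]
[[-0.002, -0.005, 0.146, 0.0, 0.0], [-0.002, -0.005, 0.146, 0.0, 0.0], [0.0, 0.0, 0.112, 0.0, 0.0], [0.0, 0.0, 0.112, 0.0, 0.0]]
```

Call:
step_arm(targets=[[-0.002, -0.005, 0.146, 0.0, 0.0], [-0.002, -0.005, 0.146, 0.0, 0.0], [0.0, 0.0, 0.11, 0.0, 0.0], [0.0, 0.0, 0.108, 0.0, 0.0], [0, 0, 0, 0, 0]])

```text
time_s: 19.25
tcp_pos: [0.5829, -0.0279, 0.115]
ee_rot: [179.8, -0.0, -88.3]
contact_force: [-0.5, -0.1, -0.6]
opening: 0.0199
finger_force: 40.0
```

Call:
step_arm(targets=[[0, 0, 0, 0, 0], [0, 0.02, 0, 0, 0], [0, 0.03, 0, 0, 0], [0, 0.03, 0, 0, 0], [0, 0.03, 0, 0, 0]])

```text
time_s: 19.88
tcp_pos: [0.5617, -0.0276, 0.1168]
ee_rot: [-180.0, 0.0, -88.2]
contact_force: [0.1, 0.1, -1.5]
opening: 0.0197
finger_force: 40.0
```

Call:
step_arm(targets=[[0, 0.03, 0, 0, 0], [0, 0.03, 0, 0, 0], [0, 0.03, 0, 0, 0], [0, 0.02, 0, 0, 0], [0, 0, 0, 0, 0]])

```text
time_s: 20.5
tcp_pos: [0.54, -0.0283, 0.1167]
ee_rot: [-180.0, 0.0, -88.2]
contact_force: [-0.1, -0.2, -1.0]
opening: 0.0199
finger_force: 40.0
```

```bash
python3 - <<'E'
from h import *
s=state();print(s["time_s"],s["tcp_pos"],s["ee_rot"],s["opening"],s["contact_force"],ws(s["tcp_pos"]))
sd=snap("side"); t=snap("top")
o=lambda q:cv2.cvtColor(q,cv2.COLOR_RGB2BGR)
cv2.imwrite("pics/c7.png",np.hstack([crop(o(t),270,140,110,140,3),crop(o(sd),270,190,150,140,3)]))
E
```

```text
20.5 [ 0.53998729 -0.02832596  0.11665328] [-1.79996181e+02  2.16947354e-03 -8.81683731e+01] 0.019948635317944434 [-0.14771014 -0.16141498 -0.98152398] [-0.02800058  0.00082463]
```

View pics/c7.png

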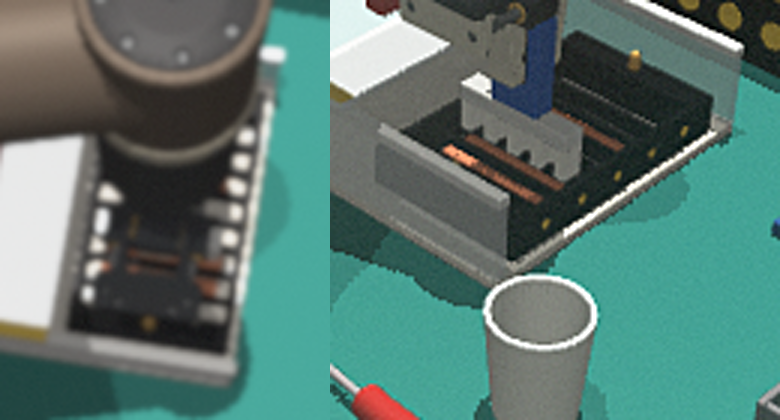

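Call:
step_arm(targets=[[0, 0.03, 0, 0, 0], [0, 0.03, 0, 0, 0], [0, 0.03, 0, 0, 0], [0, 0.03, 0, 0, 0], [0, 0.03, 0, 0, 0]])

```text
time_s: 21.22
tcp_pos: [0.5098, -0.0293, 0.1166]
ee_rot: [-180.0, 0.0, -88.2]
contact_force: [-0.0, 0.2, -1.5]
opening: 0.0198
finger_force: 40.0
```

Call:
step_arm(targets=[[0, 0.03, 0, 0, 0], [0, 0.03, 0, 0, 0], [0, 0.02, 0, 0, 0], [0, 0, 0, 0, 0], [0, 0, 0, 0, 0]])

```text
time_s: 21.85
tcp_pos: [0.4945, -0.0297, 0.1166]
ee_rot: [-180.0, -0.0, -88.2]
contact_force: [-0.5, -0.1, -1.5]
opening: 0.0196
finger_force: 40.0
```

```bash
python3 - <<'E'
from h import *
s=state();print(s["time_s"],s["tcp_pos"],s["ee_rot"],s["opening"],s["contact_force"],ws(s["tcp_pos"]))
E
```

```text
21.85 [ 0.49445819 -0.02973552  0.11663023] [-1.79986071e+02 -5.11201995e-04 -8.81630269e+01] 0.01959971202327964 [-0.45736728 -0.09866464 -1.53090279] [-0.07355148  0.00079817]
```

```bash
python3 - <<'E'
from h import *
p=state()["tcp_pos"]
plan([(p[0],p[1],.22,-88.2),(.51057,-.33599,.22,-177.24)],.055,0)
E
```

```text
[[0.0, 0.0, -0.258, 0.0, 0.0], [0.0, 0.0, -0.258, 0.0, 0.0], [0.153, -0.003, 0.0, 0.099, 0.0], [0.151, -0.027, 0.0, 0.099, 0.0], [0.145, -0.05, 0.0, 0.099, 0.0]]
[[0.135, -0.072, 0.0, 0.099, 0.0], [0.123, -0.092, 0.0, 0.099, 0.0], [0.107, -0.11, 0.0, 0.099, 0.0], [0.089, -0.125, 0.0, 0.099, 0.0], [0.068, -0.137, 0.0, 0.099, 0.0]]
[[0.046, -0.146, 0.0, 0.099, 0.0], [0.023, -0.152, 0.0, 0.099, 0.0]]
```

Call:
step_arm(targets=[[0.0, 0.0, -0.258, 0.0, 0.0], [0.0, 0.0, -0.258, 0.0, 0.0], [0.153, -0.003, 0.0, 0.099, 0.0], [0.151, -0.027, 0.0, 0.099, 0.0], [0.145, -0.05, 0.0, 0.099, 0.0]])

```text
time_s: 22.48
tcp_pos: [0.4992, -0.1224, 0.2199]
ee_rot: [-180.0, 0.0, -115.2]
contact_force: [0.4, -0.0, -2.0]
opening: 0.0198
finger_force: 40.0
```

Call:
step_arm(targets=[[0.135, -0.072, 0.0, 0.099, 0.0], [0.123, -0.092, 0.0, 0.099, 0.0], [0.107, -0.11, 0.0, 0.099, 0.0], [0.089, -0.125, 0.0, 0.099, 0.0], [0.068, -0.137, 0.0, 0.099, 0.0]])

```text
time_s: 23.1
tcp_pos: [0.5073, -0.2758, 0.2196]
ee_rot: [180.0, -0.0, -159.7]
contact_force: [0.6, -0.4, -1.7]
opening: 0.0196
finger_force: 40.0
```

Call:
step_arm(targets=[[0.046, -0.146, 0.0, 0.099, 0.0], [0.023, -0.152, 0.0, 0.099, 0.0], [0, 0, 0, 0, 0], [0, 0, 0, 0, 0], [0, 0, 0, 0, 0]])

```text
time_s: 23.72
tcp_pos: [0.5105, -0.3353, 0.2198]
ee_rot: [180.0, -0.0, -177.2]
contact_force: [0.7, -0.6, -0.7]
opening: 0.0198
finger_force: 40.0
```

```bash
python3 - <<'E'
from h import *
s=state();print(s["time_s"],s["tcp_pos"],s["ee_rot"],s["opening"])
plan([(.51057,-.33599,.14,-177.24),(.51057,-.33599,.096,-177.24)],.05,0)
sd=snap("side"); t=snap("top")
o=lambda q:cv2.cvtColor(q,cv2.COLOR_RGB2BGR)
cv2.imwrite("pics/c8.png",np.hstack([crop(o(t),280,150,100,130,3.5),crop(o(sd),290,190,130,135,3.35)]))
E
```

```text
23.725 [ 0.51052187 -0.3353009   0.21978901] [ 1.79993079e+02 -1.71216350e-03 -1.77174778e+02] 0.01983352281756312
[[0.0, -0.002, 0.199, 0.0, 0.0], [0.0, -0.002, 0.199, 0.0, 0.0], [0.0, 0.0, 0.22, 0.0, 0.0]]Traceback (most recent call last):
  File "<stdin>", line 6, in <module>
    return _nx.concatenate(arrs, 1, dtype=dtype, casting=casting)
           ~~~~~~~~~~~~~~~^^^^^^^^^^^^^^^^^^^^^^^^^^^^^^^^^^^^^^^
ValueError: all the input array dimensions except for the concatenation axis must match exactly, but along dimension 0, the array at index 0 has size 455 and the array at index 1 has size 452
```

```bash
python3 - <<'E'
from h import *
sd=snap("side","side8"); t=snap("top","top8")
o=lambda q:cv2.cvtColor(q,cv2.COLOR_RGB2BGR)
cv2.imwrite("pics/c8.png",np.hstack([crop(o(t),280,150,100,135,3.2),crop(o(sd),290,190,135,135,3.2)]))
E
```

```text
(no output)
```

View pics/c8.png

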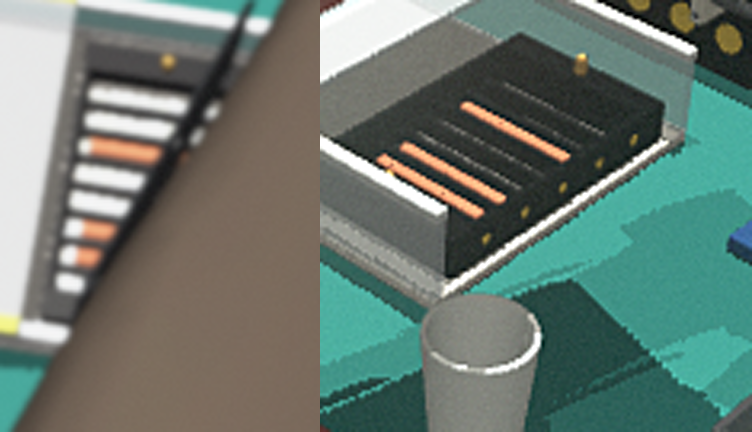

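Call:
step_arm(targets=[[0.0, -0.002, 0.199, 0.0, 0.0], [0.0, -0.002, 0.199, 0.0, 0.0], [0.0, 0.0, 0.12, 0.0, 0.0], [0, 0, 0.08, 0, 0], [0, 0, 0.025, 0, 0]])

```text
time_s: 24.55
tcp_pos: [0.5104, -0.3366, 0.0946]
ee_rot: [180.0, -0.0, -177.2]
contact_force: [0.1, 0.9, -1.4]
opening: 0.0199
finger_force: 40.0
```

Call:
step_arm(targets=[[0, 0, 0, 0, 0], [0, 0, 0, 0, 0], [0, 0, 0, 0, 0], [0, 0, 0, 0, 0], [0, 0, 0, 0, 0]])

```text
time_s: 25.18
tcp_pos: [0.5106, -0.3368, 0.0954]
ee_rot: [-180.0, 0.0, -177.3]
contact_force: [-0.6, 0.1, -1.9]
opening: 0.0201
finger_force: 40.0
```

Call:
step_arm(targets=[[0, 0, 0.009, 0, 0], [0, 0, 0, 0, 0], [0, 0, 0, 0, 0], [0, 0, 0, 0, 0.3], [0, 0, 0, 0, 0.4]], force=20)

```text
time_s: 25.8
tcp_pos: [0.5106, -0.3368, 0.0935]
ee_rot: [-180.0, 0.0, -177.3]
contact_force: [-0.1, -0.2, 0.0]
opening: 0.0315
finger_force: 0.0
```

Call:
step_arm(targets=[[0, 0, 0, 0, 0.6], [0, 0, 0, 0, 0.6], [0, 0, 0, 0, 0.6], [0, 0, -0.1, 0, 0.6], [0, 0, -0.2, 0, 0.6]])

```text
time_s: 26.42
tcp_pos: [0.5094, -0.3363, 0.1523]
ee_rot: [179.9, -0.2, -177.3]
contact_force: [1.8, -0.5, -0.7]
opening: 0.0525
finger_force: 0.0
```

Call:
step_arm(targets=[[0, 0, -0.25, 0, 0.6], [0, 0, -0.25, 0, 0.8], [0, 0, 0, 0, 0.8], [0, 0, 0, 0, 0.8], [0, 0, 0, 0, 0.8]])

```text
time_s: 27.05
tcp_pos: [0.5099, -0.3365, 0.252]
ee_rot: [179.9, -0.1, -177.3]
contact_force: [1.1, -0.1, 0.3]
opening: 0.07
finger_force: 0.0
```

```bash
python3 - <<'E'
from h import *
s=state();print(s["time_s"],s["tcp_pos"],s["ee_rot"],s["opening"])
sd=snap("side","side9"); t=snap("top","top9")
o=lambda q:cv2.cvtColor(q,cv2.COLOR_RGB2BGR)
cv2.imwrite("pics/c9.png",np.hstack([crop(o(t),130,145,95,115,4),crop(o(sd),395,240,100,115,4)]))
E
```

```text
27.05 [ 0.50988253 -0.3364866   0.25195932] [ 1.79942898e+02 -1.19816204e-01 -1.77277085e+02] 0.06996525862880505
```

View pics/c9.png

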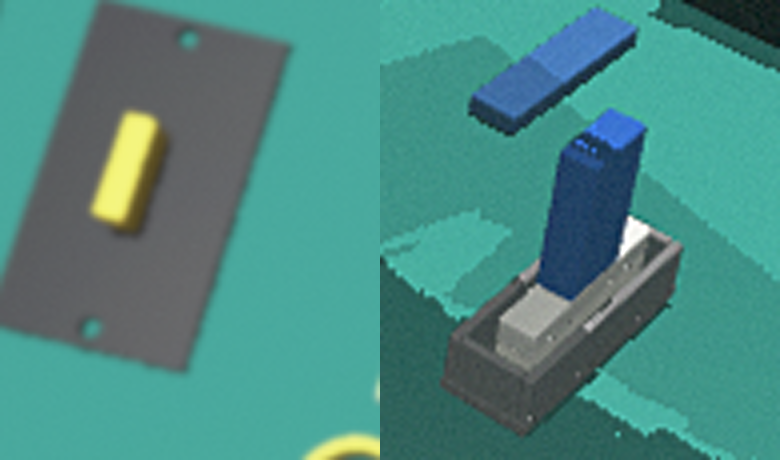

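```bash
python3 - <<'E'
from h import *
o=lambda u,v:((u+.5)/4-.5+130,(v+.5)/4-.5+145)
P=[((98,1),(.116,.067,.005)),((292,43),(.116,-.067,.005)),((187,373),(-.116,-.067,.005)),((-2,327),(-.116,.067,.005)),((190,38),(.1025,0,.004)),((91,327),(-.1025,0,.004)),((126,168),(0,0,.035))]
f=fit([("top",*o(*a),b) for a,b in P],(.53,.36,0)); print(f)
for z in(.05,.1,.15):print("handle",ray("top",(121,150),z))
x,y,a=f[:3]; s=state(); print(s["joint_pos"].round(1))
plan([(.55,-.1,.25,-178),(x,y,.25,a-180),(x,y,.15,a-180)],.055,.8)
E
```

```text
(np.float64(0.5470993886474939), np.float64(0.39484410813992), np.float64(-2.508129671624861), [[0.2, -0.7], [-0.2, -0.2], [0.5, 0.1], [-2.1, -0.2], [-0.2, 0.3], [1.3, 0.8], [0.4, -0.1]])
handle [0.61843867 0.51584397 0.05      ]
handle [0.6023335  0.48938288 0.1       ]
handle [0.58622833 0.46292179 0.15      ]
[-15.1  14.4  -7.1  -0.  -68.6 -72.1]
[[-0.051, 0.234, 0.002, 0.002, 0.8], [-0.051, 0.235, 0.002, 0.002, 0.8], [-0.05, 0.235, 0.002, 0.002, 0.8], [-0.049, 0.235, 0.002, 0.002, 0.8], [-0.049, 0.235, 0.002, 0.002, 0.8]]
[[-0.008, 0.275, 0.0, 0.006, 0.8], [-0.006, 0.275, 0.0, 0.006, 0.8], [-0.003, 0.275, 0.0, 0.006, 0.8], [-0.001, 0.275, 0.0, 0.006, 0.8], [0.002, 0.275, 0.0, 0.006, 0.8]]
[[0.004, 0.275, 0.0, 0.006, 0.8], [0.006, 0.275, 0.0, 0.006, 0.8], [0.009, 0.275, 0.0, 0.006, 0.8], [0.011, 0.275, 0.0, 0.006, 0.8], [0.0, 0.0, 0.25, 0.0, 0.8]]
[[0.0, 0.0, 0.25, 0.0, 0.8]]
```

```bash
python3 - <<'E'
from h import *
o=lambda u,v:((u+.5)/4-.5+130,(v+.5)/4-.5+145)
P=[((98,1),(.116,.067,.005)),((292,43),(.116,-.067,.005)),((187,373),(-.116,-.067,.005)),((190,38),(.1025,0,.004)),((91,327),(-.1025,0,.004)),((126,168),(0,0,.035))]
f=fit([("top",*o(*a),b) for a,b in P],(.53,.36,0)); print(f)
x,y,a=f[:3]
plan([(.55,-.1,.25,-140),(x,y,.25,a-90),(x,y,.12,a-90)],.055,1)
E
```

```text
(np.float64(0.547125592627028), np.float64(0.39589725523572855), np.float64(-3.011710676920529), [[0.3, -0.9], [-0.3, 0.0], [-0.3, 0.1], [-0.2, 0.3], [0.6, 0.6], [0.0, -0.2]])
[[-0.051, 0.234, 0.002, -0.083, 1.0], [-0.081, 0.226, 0.002, -0.083, 1.0], [-0.11, 0.213, 0.002, -0.083, 1.0], [-0.136, 0.197, 0.002, -0.083, 1.0], [-0.161, 0.178, 0.002, -0.083, 1.0]]
[[-0.158, 0.191, 0.0, -0.052, 1.0], [-0.173, 0.177, 0.0, -0.052, 1.0], [-0.187, 0.162, 0.0, -0.052, 1.0], [-0.2, 0.147, 0.0, -0.052, 1.0], [-0.211, 0.13, 0.0, -0.052, 1.0]]
[[-0.221, 0.112, 0.0, -0.052, 1.0], [-0.23, 0.093, 0.0, -0.052, 1.0], [-0.237, 0.074, 0.0, -0.052, 1.0], [-0.242, 0.055, 0.0, -0.052, 1.0], [-0.246, 0.035, 0.0, -0.052, 1.0]]
[[0.0, 0.0, 0.217, 0.0, 1.0], [0.0, 0.0, 0.217, 0.0, 1.0], [0.0, 0.0, 0.217, 0.0, 1.0]]
```

Call:
step_arm(targets=[[-0.051, 0.234, 0.002, -0.083, 1.0], [-0.081, 0.226, 0.002, -0.083, 1.0], [-0.11, 0.213, 0.002, -0.083, 1.0], [-0.136, 0.197, 0.002, -0.083, 1.0], [-0.161, 0.178, 0.002, -0.083, 1.0]])

```text
time_s: 27.78
tcp_pos: [0.5502, -0.0988, 0.2507]
ee_rot: [180.0, -0.1, -139.7]
contact_force: [1.2, 0.1, 0.0]
opening: 0.0876
finger_force: 0.0
```

Call:
step_arm(targets=[[-0.158, 0.191, 0.0, -0.052, 1.0], [-0.173, 0.177, 0.0, -0.052, 1.0], [-0.187, 0.162, 0.0, -0.052, 1.0], [-0.2, 0.147, 0.0, -0.052, 1.0], [-0.211, 0.13, 0.0, -0.052, 1.0]])

```text
time_s: 28.4
tcp_pos: [0.5481, 0.149, 0.2508]
ee_rot: [180.0, -0.1, -116.4]
contact_force: [1.2, -0.2, -0.7]
opening: 0.0876
finger_force: 0.0
```

Call:
step_arm(targets=[[-0.221, 0.112, 0.0, -0.052, 1.0], [-0.23, 0.093, 0.0, -0.052, 1.0], [-0.237, 0.074, 0.0, -0.052, 1.0], [-0.242, 0.055, 0.0, -0.052, 1.0], [-0.246, 0.035, 0.0, -0.052, 1.0]])

```text
time_s: 29.02
tcp_pos: [0.547, 0.3971, 0.2505]
ee_rot: [180.0, -0.1, -93.0]
contact_force: [-0.2, 0.8, -0.3]
opening: 0.0877
finger_force: 0.0
```

Call:
step_arm(targets=[[0.0, 0.0, 0.2, 0.0, 1.0], [0.0, 0.0, 0.2, 0.0, 1.0], [0.0, 0.0, 0.2, 0.0, 1.0], [0, 0, 0, 0, 1], [0, 0, 0, 0, 1]])

```text
time_s: 29.65
tcp_pos: [0.548, 0.396, 0.1325]
ee_rot: [-179.9, 0.0, -93.1]
contact_force: [1.2, 0.9, 2.0]
opening: 0.0875
finger_force: 0.0
```

```bash
python3 - <<'E'
from h import *
s=state();print(s["time_s"],s["tcp_pos"],s["ee_rot"],s["opening"],s["joint_pos"].round(0))
plan([(.5471,.3955,.075,-93),(.5471,.3955,.028,-93)],.055,1)
sd=snap("side"); t=snap("top")
o=lambda q:cv2.cvtColor(q,cv2.COLOR_RGB2BGR)
cv2.imwrite("pics/c10.png",np.hstack([crop(o(t),90,100,140,160,3),crop(o(sd),150,80,120,160,3)]))
E
```

```text
29.65 [0.54802015 0.39602562 0.13254678] [-1.79935444e+02  1.77513537e-02 -9.30954702e+01] 0.087513096351359 [ 52.  25.  -7.   0. -57. -55.]
[[0.001, 0.002, 0.144, -0.001, 1.0], [0.001, 0.002, 0.144, -0.001, 1.0], [0.0, 0.0, 0.235, 0.0, 1.0]]
```

View pics/c10.png

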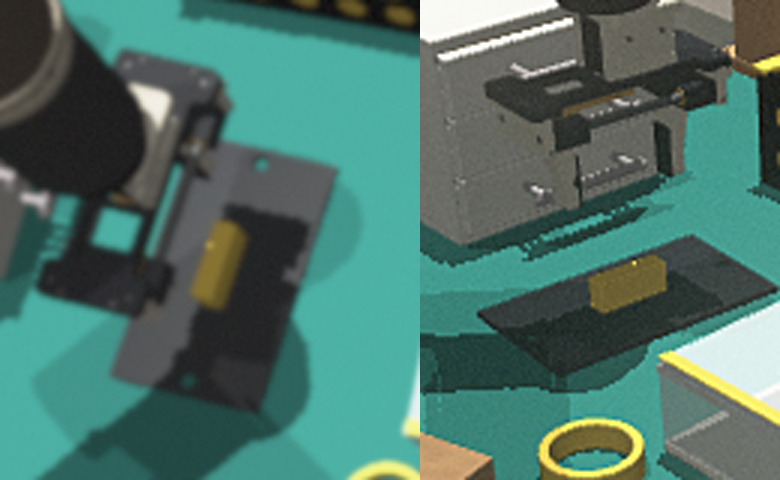

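```bash
python3 - <<'E'
from h import *
print(proj("top",[.548,.396,.1325]),proj("top",[.548,.396,.115]),ray("top",(149,175),.115))
print(proj("top",[.5471,.3955,.035]),proj("side",[.5471,.3955,.035]), proj("side",[.548,.396,.115]))
for z in (.05,.1): print(ray("top",(102,163),z))
E
```

```text
[[147.20982267 173.02249443]] [[149.8986601  175.53267783]] [0.54888685 0.39845502 0.115     ]
[[161.28449003 186.43513475]] [[218.93095177 170.08853334]] [[216.61908498 142.31478736]]
[0.57514754 0.55361661 0.05      ]
[0.56100232 0.52544541 0.1       ]
```

Call:
step_arm(targets=[[0.001, 0.002, 0.15, -0.001, 1.0], [0.001, 0.002, 0.15, -0.001, 1.0], [0.0, 0.0, 0.12, 0.0, 1.0], [0, 0, 0.09, 0, 1], [0, 0, 0, 0, 1]])

```text
time_s: 30.38
tcp_pos: [0.5463, 0.3949, 0.029]
ee_rot: [180.0, -0.1, -92.9]
contact_force: [0.1, -0.7, 0.7]
opening: 0.0875
finger_force: 0.0
```

Call:
step_arm(targets=[[0, 0, 0, 0, 0.7], [0, 0, 0, 0, 0.7], [0, 0, 0, 0, 0.7], [0, 0, 0, 0, 0.7], [0, 0, 0, 0, 0.7]], force=35)

```text
time_s: 31.0
tcp_pos: [0.5472, 0.3959, 0.0306]
ee_rot: [-179.9, 0.1, -92.9]
contact_force: [-0.4, -0.8, 6.8]
opening: 0.0697
finger_force: 35.0
```

```bash
python3 - <<'E'
from h import *
s=state();p=s["tcp_pos"];print(p)
obs=[]
for n,f,B in(("top","top2",(280,150,380,280)),("side","side2",(270,190,420,320)),("side","side8",(290,185,430,330))):
    im=cv2.cvtColor(cv2.imread(f"pics/{f}.png"),cv2.COLOR_BGR2RGB); x0,y0,x1,y1=B
    for b in blobs(im[y0:y1,x0:x1],"",(16,90,90),(27,255,255),3):
        print(f,b[0],b[1]+[x0,y0],b[2][1])
for q in((.1025,.049),(-.1025,.049)):
    w=sw(q[0],0,q[1]); print(proj("top",w),proj("side",w))
plan([(p[0],p[1],.2,-92.9),(.5675,.12,.21,-88.3),(.5675,-.0287,.21,-88.3),(.5675,-.0287,.14,-88.3)],.05,.7)
E
```

```text
[0.54717878 0.39587618 0.03064036]
top2 19 [332.  168.9] (4.0, 4.0)
top2 13 [319.1 247.3] (3.535533905029297, 2.8284268379211426)
side2 17 [389.3 190.8] (2.0, 6.0)
side2 50 [403.  194.8] (8.0, 6.0)
side2 43 [416.7 201.5] (8.0, 5.0)
side2 17 [371.1 209.6] (5.0, 2.0)
side2 21 [272.  220.7] (7.155416965484619, 4.0249223709106445)
side2 5 [387.6 233.2] (2.0, 1.0)
side2 3 [376.7 240.7] (0.7071067094802856, 1.4142134189605713)
side2 4 [311.2 243.2] (2.2360680103302, 0.8944271206855774)
side2 4 [365.5 248. ] (0.7071067094802856, 2.1213202476501465)
side2 4 [353.5 256. ] (0.7071067094802856, 2.1213202476501465)
side2 4 [341.5 264. ] (0.7071067094802856, 2.1213202476501465)
side8 9 [376.2 185.4] (1.0, 4.0)
side8 49 [389.1 188.6] (7.0, 6.0)
side8 48 [402.7 194.9] (8.0, 6.0)
side8 53 [417.3 201.7] (8.485280990600586, 6.363960266113281)
side8 8 [428.9 207.9] (6.0, 1.0)
side8 18 [370.9 209.7] (5.0, 3.0)
side8 5 [387.6 233.2] (2.0, 1.0)
side8 3 [376.7 240.7] (0.7071067094802856, 1.4142134189605713)
side8 3 [311.  243.3] (2.2360680103302, 0.4472135603427887)
side8 4 [365.5 248. ] (0.7071067094802856, 2.1213202476501465)
side8 4 [353.5 256. ] (0.7071067094802856, 2.1213202476501465)
side8 4 [341.5 264. ] (0.7071067094802856, 2.1213202476501465)
[[331.73163309 169.34875561]] [[371.04746757 210.00377041]]
[[318.94900965 247.22269692]] [[310.93245982 246.82526279]]
[[0.0, 0.0, -0.212, 0.0, 0.7], [0.0, 0.0, -0.212, 0.0, 0.7], [0.0, 0.0, -0.212, 0.0, 0.7], [0.0, 0.0, -0.212, 0.0, 0.7], [0.229, -0.029, -0.008, -0.009, 0.7]]
[[0.229, -0.025, -0.008, -0.009, 0.7], [0.229, -0.022, -0.008, -0.009, 0.7], [0.23, -0.019, -0.008, -0.009, 0.7], [0.23, -0.016, -0.008, -0.009, 0.7], [0.23, -0.013, -0.008, -0.009, 0.7]]
[[0.248, 0.007, 0.0, 0.0, 0.7], [0.248, 0.007, 0.0, 0.0, 0.7], [0.248, 0.007, 0.0, 0.0, 0.7], [0.0, 0.0, 0.175, 0.0, 0.7], [0.0, 0.0, 0.175, 0.0, 0.7]]
```

Call:
step_arm(targets=[[0.0, 0.0, -0.15, 0.0, 0.7], [0.0, 0.0, -0.212, 0.0, 0.7], [0.0, 0.0, -0.25, 0.0, 0.7], [0.0, 0.0, -0.25, 0.0, 0.7], [0.229, -0.029, -0.008, -0.009, 0.7]])

```text
time_s: 31.62
tcp_pos: [0.5512, 0.352, 0.2075]
ee_rot: [-179.7, 0.3, -91.9]
contact_force: [0.2, -0.2, -3.3]
opening: 0.0699
finger_force: 35.0
```

Call:
step_arm(targets=[[0.229, -0.025, -0.008, -0.009, 0.7], [0.229, -0.022, -0.008, -0.009, 0.7], [0.23, -0.019, -0.008, -0.009, 0.7], [0.23, -0.016, -0.008, -0.009, 0.7], [0.23, -0.013, -0.008, -0.009, 0.7]])

```text
time_s: 32.25
tcp_pos: [0.5661, 0.1178, 0.2109]
ee_rot: [179.9, -0.0, -88.1]
contact_force: [0.1, 1.3, -2.5]
opening: 0.0697
finger_force: 35.0
```

Call:
step_arm(targets=[[0.248, 0.007, 0.0, 0.0, 0.7], [0.248, 0.007, 0.0, 0.0, 0.7], [0.248, 0.007, 0.0, 0.0, 0.7], [0, 0, 0, 0, 0.7], [0, 0, 0, 0, 0.7]])

```text
time_s: 32.88
tcp_pos: [0.5672, -0.0296, 0.211]
ee_rot: [179.9, 0.0, -88.1]
contact_force: [0.2, 1.1, -2.7]
opening: 0.0699
finger_force: 35.0
```

```bash
python3 - <<'E'
from h import *
s=state();print(s["time_s"],s["tcp_pos"],s["ee_rot"],s["opening"],s["finger_force"])
plan([(.568,-.0287,.15,-88.26),(.568,-.0287,.105,-88.26)],.03,.7)
E
```

```text
32.875 [ 0.56718379 -0.02964194  0.21097189] [ 1.79949807e+02  1.59595417e-02 -8.81420119e+01] 0.06992462537968784 34.993765354156494
[[-0.002, -0.001, 0.102, 0.0, 0.7], [-0.002, -0.001, 0.102, 0.0, 0.7], [-0.002, -0.001, 0.102, 0.0, 0.7], [0.0, 0.0, 0.112, 0.0, 0.7], [0.0, 0.0, 0.112, 0.0, 0.7]]
```

Lower to just above the stud tips (tips z=56, plate underside = TCP−30.6 mm) and look.

Call:
step_arm(targets=[[-0.002, -0.001, 0.13, 0.0, 0.7], [-0.002, -0.001, 0.13, 0.0, 0.7], [-0.002, -0.001, 0.13, 0.0, 0.7], [0.0, 0.0, 0.11, 0.0, 0.7], [0.0, 0.0, 0, 0.0, 0.7]])

```text
time_s: 33.5
tcp_pos: [0.5669, -0.0274, 0.1096]
ee_rot: [179.8, -0.0, -88.0]
contact_force: [-0.6, -0.0, -2.7]
opening: 0.0697
finger_force: 35.0
```

Call:
step_arm(targets=[[0, 0, 0, 0, 0.7], [0, 0, 0, 0, 0.7], [0, 0, 0, 0, 0.7], [0, 0, 0, 0, 0.7], [0, 0, 0, 0, 0.7]])

```text
time_s: 34.12
tcp_pos: [0.5683, -0.0283, 0.1116]
ee_rot: [-180.0, 0.0, -88.1]
contact_force: [-0.4, 0.2, -2.8]
opening: 0.0699
finger_force: 35.0
```

```bash
python3 - <<'E'
from h import *
s=state();p=s["tcp_pos"];print(s["time_s"],p,s["ee_rot"],s["opening"],s["contact_force"],ws(p)*1000)
plan([(.568,-.0287,p[2],-88.26)],.03,.7)
t=snap("top","top11"); sd=snap("side","side11")
# expected hole pixels given tcp
P=(p[0],p[1],s["ee_rot"][2]+90); z=p[2]-.0306+.005
o=lambda q:cv2.cvtColor(q,cv2.COLOR_RGB2BGR)
a=o(t).copy();b=o(sd).copy()
C=np.array([sw(x,y,z,P) for x,y in((.116,.067),(.116,-.067),(-.116,-.067),(-.116,.067))]);H=np.array([sw(x,0,z,P) for x in(.1025,-.1025)])
for n,im in(("top",a),("side",b)):
    print(n,proj(n,C).round(1).tolist(),proj(n,H).round(1).tolist())
cv2.imwrite("pics/c11.png",np.hstack([crop(a,270,140,110,140,3),crop(b,240,160,150,140,3)]))
E
```

```text
34.125 [ 0.56827536 -0.02830437  0.11155397] [-1.79982713e+02  4.70710231e-03 -8.80856918e+01] 0.06987531544188383 [-0.40478068  0.24754802 -2.84522308] [ 0.27509896 -0.01272592]
[[0.002, 0.001, 0.0, 0.002, 0.7]]
top [[306.2, 154.9], [359.6, 162.9], [346.1, 254.1], [290.5, 245.5]] [[332.1, 164.0], [319.1, 244.3]]
side [[353.6, 184.1], [399.4, 204.9], [331.2, 248.5], [284.1, 222.6]] [[372.2, 196.3], [311.4, 232.5]]
```

View pics/c11.png

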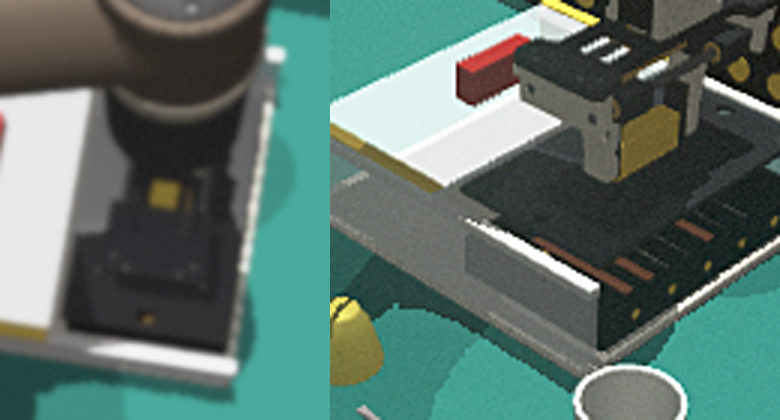

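Call:
step_arm(targets=[[0.001, 0.001, 0.05, 0.002, 0.7], [0, 0, 0.05, 0, 0.7], [0, 0, 0.025, 0, 0.7], [0, 0, 0.015, 0, 0.7], [0, 0, 0, 0, 0.7]])

```text
time_s: 34.85
tcp_pos: [0.5683, -0.0289, 0.0831]
ee_rot: [-180.0, -0.0, -88.2]
contact_force: [2.5, -3.9, -6.1]
opening: 0.0701
finger_force: 35.0
```

Call:
step_arm(targets=[[0, 0, 0.01, 0, 0.7], [0, 0, 0.01, 0, 0.7], [0, 0, 0.01, 0, 0.7], [0, 0, 0, 0, 0.7], [0, 0, 0, 0, 0.7]])

```text
time_s: 35.48
tcp_pos: [0.5688, -0.029, 0.078]
ee_rot: [-179.9, -0.0, -88.2]
contact_force: [2.0, -5.9, -0.7]
opening: 0.0698
finger_force: 35.0
```

Call:
step_arm(targets=[[0.004, -0.002, 0, 0, 0.7], [0, 0, 0.01, 0, 0.7], [0, 0, 0.01, 0, 0.7], [0, 0, 0.004, 0, 0.7], [0, 0, 0, 0, 0.7]])

```text
time_s: 36.1
tcp_pos: [0.5686, -0.0293, 0.0727]
ee_rot: [-180.0, -0.0, -88.3]
contact_force: [0.2, -4.0, 0.8]
opening: 0.0698
finger_force: 35.0
```

Call:
step_arm(targets=[[0, 0, 0.002, 0, 0.85], [0, 0, 0, 0, 1], [0, 0, 0, 0, 1], [0, 0, 0, 0, 1], [0, 0, 0, 0, 1]])

```text
time_s: 36.72
tcp_pos: [0.5684, -0.0292, 0.0721]
ee_rot: [180.0, 0.0, -88.3]
contact_force: [-0.0, 0.2, 0.7]
opening: 0.0872
finger_force: 0.0
```

Call:
step_arm(targets=[[0, 0, -0.1, 0, 1], [0, 0, -0.2, 0, 1], [0, 0, -0.25, 0, 1], [0, 0, -0.2, 0, 1], [0, 0, 0, 0, 1]])

```text
time_s: 37.35
tcp_pos: [0.5703, -0.029, 0.226]
ee_rot: [-179.6, 0.1, -88.2]
contact_force: [-0.6, -0.6, -1.0]
opening: 0.0874
finger_force: 0.0
```

```bash
python3 - <<'E'
from h import *
s=state();p=s["tcp_pos"];print(s["time_s"],p,s["ee_rot"],s["opening"],s["contact_force"])
plan([(.5638,.1215,.21,-178.26),(.5638,.1215,.111,-178.26)],.045,1)
t=snap("top","top12"); sd=snap("side","side12")
P=STN
for n in("top","side"):
    print(n,proj(n,[sw(x,y,.047) for x,y in((.116,.067),(.116,-.067),(-.116,-.067),(-.116,.067))]).round(1).tolist())
o=lambda q:cv2.cvtColor(q,cv2.COLOR_RGB2BGR)
cv2.imwrite("pics/c12.png",crop(o(sd),230,150,190,150,4))
E
```

```text
37.35 [ 0.57025075 -0.02903474  0.22598012] [-1.79611794e+02  5.78318549e-02 -8.82417014e+01] 0.08743047882945895 [-0.58149332 -0.55287185 -0.99317351]
[[-0.075, 0.001, 0.008, 0.1, 1.0], [-0.074, 0.013, 0.008, 0.1, 1.0], [-0.071, 0.024, 0.008, 0.1, 1.0], [-0.067, 0.035, 0.008, 0.1, 1.0], [-0.06, 0.045, 0.008, 0.1, 1.0]]
[[-0.053, 0.054, 0.008, 0.1, 1.0], [-0.044, 0.061, 0.008, 0.1, 1.0], [-0.033, 0.068, 0.008, 0.1, 1.0], [-0.022, 0.072, 0.008, 0.1, 1.0], [-0.011, 0.075, 0.008, 0.1, 1.0]]
[[0.0, 0.0, 0.165, 0.0, 1.0], [0.0, 0.0, 0.165, 0.0, 1.0], [0.0, 0.0, 0.165, 0.0, 1.0]]
top [[306.8, 160.7], [358.4, 168.7], [345.0, 257.0], [291.3, 248.4]]
side [[352.7, 198.2], [397.6, 219.5], [330.2, 263.9], [284.2, 237.5]]
```

View pics/c12.png

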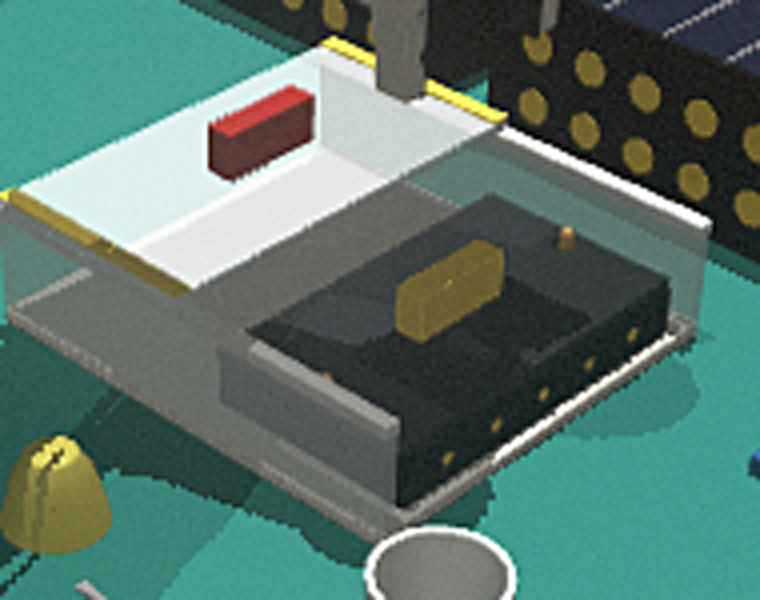

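Call:
step_arm(targets=[[-0.075, 0.001, 0.008, 0.1, 1.0], [-0.074, 0.013, 0.008, 0.1, 1.0], [-0.071, 0.024, 0.008, 0.1, 1.0], [-0.067, 0.035, 0.008, 0.1, 1.0], [-0.06, 0.045, 0.008, 0.1, 1.0]])

```text
time_s: 38.08
tcp_pos: [0.5643, 0.0461, 0.2123]
ee_rot: [179.9, -0.2, -133.6]
contact_force: [-0.3, -0.4, -0.2]
opening: 0.0876
finger_force: 0.0
```

Call:
step_arm(targets=[[-0.053, 0.054, 0.008, 0.1, 1.0], [-0.044, 0.061, 0.008, 0.1, 1.0], [-0.033, 0.068, 0.008, 0.1, 1.0], [-0.022, 0.072, 0.008, 0.1, 1.0], [-0.011, 0.075, 0.008, 0.1, 1.0]])

```text
time_s: 38.7
tcp_pos: [0.5611, 0.1213, 0.2043]
ee_rot: [-179.9, -0.2, -178.6]
contact_force: [-0.4, 0.3, 0.4]
opening: 0.0874
finger_force: 0.0
```

Call:
step_arm(targets=[[0, 0, 0.1, 0, 1], [0, 0, 0, 0, 1], [0, 0, 0, 0, 1], [0, 0, 0, 0, 1], [0, 0, 0, 0, 1]])

```text
time_s: 39.33
tcp_pos: [0.5621, 0.1212, 0.1866]
ee_rot: [180.0, 0.0, -178.3]
contact_force: [0.3, -0.3, -0.8]
opening: 0.0875
finger_force: 0.0
```

```bash
python3 - <<'E'
from h import *
s=state();p=s["tcp_pos"];print(s["time_s"],p,s["ee_rot"])
plan([(.5638,.1215,.111,-178.26)],.045,1)
E
```

```text
39.325 [0.56213191 0.12118424 0.18662437] [ 1.79981653e+02  3.74426488e-02 -1.78269968e+02]
[[-0.004, 0.001, 0.189, 0.0, 1.0], [-0.004, 0.001, 0.189, 0.0, 1.0]]
```

Call:
step_arm(targets=[[-0.004, 0.001, 0.16, 0.0, 1.0], [-0.004, 0.001, 0.16, 0.0, 1.0], [0, 0, 0.057, 0, 1], [0, 0, 0, 0, 0], [0, 0, 0, 0, 0]], force=20)

```text
time_s: 39.95
tcp_pos: [0.5643, 0.122, 0.112]
ee_rot: [180.0, 0.1, -178.2]
contact_force: [-0.3, 0.1, 0.6]
opening: 0.0734
finger_force: 0.0
```

Call:
step_arm(targets=[[0, 0, 0, 0, 0], [0, 0, 0, 0, 0], [0, 0, 0, 0, 0], [0, 0, 0, 0, 0], [0, 0, 0, 0, 0]])

```text
time_s: 40.58
tcp_pos: [0.5635, 0.1217, 0.1108]
ee_rot: [-180.0, -0.0, -178.3]
contact_force: [0.4, -1.2, 0.7]
opening: 0.0232
finger_force: 0.0
```

Call:
step_arm(targets=[[0, 0, 0, 0, 0], [0, 0, 0, 0, 0], [0, -0.08, 0, 0, 0], [0, -0.12, 0, 0, 0], [0, -0.12, 0, 0, 0]])

```text
time_s: 41.2
tcp_pos: [0.5653, 0.0569, 0.1107]
ee_rot: [180.0, -0.0, -178.2]
contact_force: [-0.2, 2.0, 0.5]
opening: 0.0199
finger_force: 20.0
```

Call:
step_arm(targets=[[0, -0.12, 0, 0, 0], [0, -0.12, 0, 0, 0], [0, -0.1, 0, 0, 0], [0, -0.04, 0, 0, 0], [0, 0, 0, 0, 0]])

```text
time_s: 41.82
tcp_pos: [0.5674, -0.0191, 0.1107]
ee_rot: [-180.0, -0.0, -178.3]
contact_force: [-3.1, -1.5, 2.2]
opening: 0.0201
finger_force: 20.0
```

Call:
step_arm(targets=[[0, -0.02, 0, 0, 0], [0, -0.015, 0, 0, 0], [0, -0.01, 0, 0, 0], [0, 0, 0, 0, 0], [0, 0, 0, 0, 0]])

```text
time_s: 42.45
tcp_pos: [0.5677, -0.0273, 0.1107]
ee_rot: [-180.0, -0.0, -178.3]
contact_force: [-5.3, -0.3, 4.5]
opening: 0.0199
finger_force: 20.0
```

Call:
step_arm(targets=[[0, -0.008, 0, 0, 0], [0, -0.008, 0, 0, 0], [0, -0.005, 0, 0, 0], [0, 0, 0, 0, 0], [0, 0, 0, 0, 0]])

```text
time_s: 43.08
tcp_pos: [0.5677, -0.0282, 0.1107]
ee_rot: [179.8, 0.0, -178.2]
contact_force: [-10.1, 19.5, 7.2]
opening: 0.0201
finger_force: 20.0
```

Against the shut stop. Release and retreat.

Call:
step_arm(targets=[[0, 0.015, 0, 0, 0], [0, 0, 0, 0, 0.5], [0, 0, 0, 0, 0.5], [0, 0, 0, 0, 0.5], [0, 0, 0, 0, 0.5]])

```text
time_s: 43.7
tcp_pos: [0.5683, -0.0286, 0.1107]
ee_rot: [-180.0, 0.0, -178.3]
contact_force: [-0.7, -0.2, 0.3]
opening: 0.0435
finger_force: 0.0
```

Call:
step_arm(targets=[[0, 0, 0, 0, 0.5], [0, 0, -0.15, 0, 0.5], [0, 0, -0.25, 0, 0.5], [0, 0, -0.25, 0, 0.5], [-0.2, 0, -0.1, 0, 0.5]])

```text
time_s: 44.32
tcp_pos: [0.6084, -0.0272, 0.2658]
ee_rot: [179.9, 0.4, -178.2]
contact_force: [1.8, 0.8, 0.6]
opening: 0.0446
finger_force: 0.0
```

Call:
step_arm(targets=[[0, 0.25, 0, 0, 0.5], [0, 0.25, 0, 0, 0.5], [0, 0.25, 0, 0, 0.5], [0, 0, 0, 0, 0.5], [0, 0, 0, 0, 0.5]])

```text
time_s: 44.95
tcp_pos: [0.6034, 0.1228, 0.2606]
ee_rot: [-180.0, -0.0, -178.2]
contact_force: [0.3, -0.7, 0.6]
opening: 0.044
finger_force: 0.0
```

```bash
python3 - <<'E'
from h import *
s=state();print(s["time_s"],s["tcp_pos"])
t=snap("top","top13")
hsv=cv2.cvtColor(t,cv2.COLOR_RGB2HSV)
for k,lo,hi in(("red",(0,120,120),(6,255,255)),("red2",(170,120,100),(180,255,255)),("blue",(100,140,90),(125,255,255)),("yellow",(22,120,120),(32,255,255))):
    for b in blobs(t,k,lo,hi,20):
        if b[0]<800: print(k,b[0],b[1])
print(proj("top",[sw(0,0,.118)]),proj("top",[sw(0,.01,.118)]))
E
```

```text
44.95 [0.60336833 0.12281926 0.26061326]
red 178 [325.8 201.3]
red 370 [365.3 332.3]
blue 488 [402.1 183.2]
blue 265 [450.7 248.4]
blue 384 [476.4 365.4]
yellow 71 [150.   20.2]
yellow 23 [261.   39.8]
yellow 233 [284.5  69.4]
yellow 250 [394.2  84.9]
yellow 493 [424.   94.3]
yellow 512 [539.2 116.1]
yellow 580 [605.8 200.1]
yellow 296 [218.1 270. ]
yellow 270 [285.  298.6]
yellow 799 [598.4 321.1]
[[325.91155858 199.74361896]] [[321.73117039 199.09119814]]
```

```bash
python3 -c "
from cell import *
print(sign_off())"
```

```text
the job is handed in; nothing more can be done
None
```

The job is done and handed in at about 45 s of the 208 s: all three copper rods (one from the table, two in the tray) are home in their own grooves, the rake is upright in its dock, the cover plate lies flat over both studs, and the door is shut against its stop.

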